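Load and lock the drying jar

ROBOT

A 6-joint arm with a two-finger parallel gripper is mounted at the origin on the work surface. World frame = base frame: x ahead of the robot, y to its left, z up, the work surface at z = 0. Lengths are in m, angles in rad, forces in N, time in s.
With the tool pointing down it reaches from about 0.3 to 0.75 m from the base axis. Payload 8.5 kg.
Tool frame: the origin (TCP) lies midway between the tips of the shut fingers; the grasp point (between the pads) lies 19 mm behind it; z points along the fingers, y is the line along which they close (so a half turn about z gives the same grasp; the last joint's range is limited). The gripper opens to 88 mm and grips with 3 to 60 N. Pads are 18 mm wide; open, the fingers measure 123 mm over their backs; the gripper's body (75 mm by 187 mm) begins 45 mm behind the grasp point.
Start: joints at [-1.558, 0.381, 1.297, -0, 1.464, -0.215], TCP at [0.124, -0.536, 0.239] pointing down, gripper open.
Joint ranges: [-3.11, 3.11], [-0.89, 2.33], [0.22, 2.48], [-1.42, 4.56], [0.17, 2.85], [-2.88, 2.88]. Speed limits (rad/s): [2.39, 2.39, 3.14, 3.14, 3.14, 3.14].

INTERFACE

Orientations are given as a unit quaternion [w, x, y, z].
In Python, from rig import env, vision gives the robot as it stands.
- The arm moves only by the shell command python3 -m jog 'ROWS' [FORCE]. ROWS is JSON, a list of rows, each an object with "delta_pos": the shift along the tool's x, y, z in mm, a list of three; "spin": the turn about the tool's z in rad; "claw": the finger opening in mm, from 0 to 88.1. A call has 1 to 12 rows; each row is the pose to reach, as a shift and turn from the pose commanded when the call began, along the tool's axes at that moment; what a row does not reach only later rows make up. A row lasts 1/10 s, in which the tool goes at most 50 mm and 8.59 degrees, less where a joint would pass 70% of its speed; a pose out of reach is approached as far as the arm can. A call with a gripper value outside its range is refused whole. The fingers move at their own pace and stop on an object; FORCE is the grip in N (left out, the last holds). Time passes only in rows, so rows that repeat a pose let the fingers close. It gives the time, the measured TCP pose, the force, the opening and the grip force at its end, in the units of the state.
- env.observe(): the state, without advancing time (a new reading comes with each control period).
- vision.camera(name): name is "side" or "top" or "wrist"; returns the picture (400x640x3 uint8, blue, green, red); there is no depth.
- vision.calibration(name): a dict with "fx", "fy", "cx", "cy" (pixels), "D" ([k1, k2, p1, p2, k3] as OpenCV has them; the pictures are not rectified), "world_from_camera" (4x4, takes a point from camera to world coordinates); the wrist camera has in their place "hand_eye" (4x4, takes a point from camera to tool coordinates, whose origin is the TCP and whose axes are the flange's). Camera axes: x right, y down, z forward; pixel columns grow to the right and rows downward; lengths in m; the calibration is good to about 2 mm. A picture is of the moment at which its call begins: read the wrist's pose just before it. calibration takes no time and is no camera call.
- env.close_job(): hands the job in; it is judged then, once.
The state is a dict: "time": time; "joint_pos": joint angles; "dq": joint speeds; "effort": joint torques, N m; "position": TCP position; "ee_rot": TCP orientation; "ft_force": force on the tool from outside, world axes, zero at the start; "torque": the same for the moment, N m; "grip_width": finger opening in m; "grasp_force": force on a finger pad.
Only numpy, scipy, OpenCV 4.12 (cv2) and the standard library are available. Lean on these libraries where they do the work, as an engineer would, in place of code of your own. Each camera call takes 0.05 s, during which the arm holds its last target. There are 200 camera calls.

TASK

Make the drying jar ready: lay the desiccant cassette flat on the bottom of its bowl, rest the perforated plate on the ledge above it, and stand every lidded crucible from the bench upright on the plate. Then put the clear dome on, its three ears dropping between the collar's claws so that it sits flat on the rim, and turn the locking collar clockwise fully to its locked stop. Leave the other things on the bench where they are.

Things in the scene. Friction and masses are not known exactly. Their poses are not given: they have to be found in the camera images.
- jar: Bowl of the drying jar, fixed: round, aluminium, 202 mm outside, on a foot 300 mm across and 6 thick. Origin: centre of its underside on the bench; z up. Inside: floor 14 mm above the bench, bore 136 wide; a ledge at 64 mm, bore 156 wide above it. Angles in its frame count from its x axis, counter-clockwise from above.
- rim (a point): Centre of the bowl's mouth, level with its flat rim, 78 mm above the bench. The captive steel collar runs round the bowl (208 mm inside, 226 outside, from 50 to 95.5 mm above the bench). On the foot, dots at 120 and 300 degrees show where the collar's handle pins stand when open, bars at 60 and 240 degrees where they stand when locked.
- collar (a joint): Turn of the captive locking collar about the bowl's vertical axis, rad: 0 = open stop, 1.05 = locked stop; it grows clockwise seen from above, is a little stiff (0.15 N m) and stays where it is left. It may start up to 0.2 off its open stop.
- claw (a point): Inner end, on top, of one of the collar's three claws, 91 mm from the bowl's axis, 95.5 mm above the bench. The claws are 50 mm wide, undersides 88.5 mm above the bench, centred at 30 (this one), 150 and 270 degrees in the bowl's frame when the joint is 0, and turn with the collar.
- handle_a (a point): Top centre of one of the collar's two upright handle pins (black, 14 mm in diameter, standing free for 44 mm below this point, on steel lugs), 126 mm from the bowl's axis and 128 mm above the bench; at 120 degrees in the bowl's frame when open, 60 degrees when locked. It moves with the collar.
- handle_b (a point): Top centre of the other, opposite handle pin, alike; at 300 degrees when open, 240 degrees when locked.
- cassette: Desiccant cassette: flat round steel box, 100 mm across, 24 mm high, small holes in its top, with an upright grip bar on top: 44 mm long along the body's x, 10 mm thick along y, 22 mm high (24 to 46 mm above its underside). Origin: centre of its underside. 0.18 to 0.31 kg.
- plate: Perforated aluminium plate: 150 mm across, 6 mm thick, with an upright lifting knob in its centre, 16 mm in diameter, from 6 to 40 mm above its underside. Origin: centre of its underside. 0.18 to 0.29 kg. It rests on the ledge of the bowl with 3 mm of play all round, its top then 70 mm above the bench.
- crucible1: White porcelain crucible with lid (one piece): 57 mm high, 45 mm wide at the mouth, 39 to 42 at the foot; lid 47 mm wide up to 62 mm; lid knob 14 mm in diameter from 62 to 84 mm. Origin: centre of its underside; z towards the knob. 0.14 kg, thick-bottomed (centre of mass 15 mm up). Two to four are on the bench; an absent one reads None from the start.
- crucible2: White porcelain crucible with lid (one piece): 57 mm high, 45 mm wide at the mouth, 39 to 42 at the foot; lid 47 mm wide up to 62 mm; lid knob 14 mm in diameter from 62 to 84 mm. Origin: centre of its underside; z towards the knob. 0.14 kg, thick-bottomed (centre of mass 15 mm up). Two to four are on the bench; an absent one reads None from the start.
- crucible3: White porcelain crucible with lid (one piece): 57 mm high, 45 mm wide at the mouth, 39 to 42 at the foot; lid 47 mm wide up to 62 mm; lid knob 14 mm in diameter from 62 to 84 mm. Origin: centre of its underside; z towards the knob. 0.14 kg, thick-bottomed (centre of mass 15 mm up). Two to four are on the bench; an absent one reads None from the start.
- crucible4: White porcelain crucible with lid (one piece): 57 mm high, 45 mm wide at the mouth, 39 to 42 at the foot; lid 47 mm wide up to 62 mm; lid knob 14 mm in diameter from 62 to 84 mm. Origin: centre of its underside; z towards the knob. 0.14 kg, thick-bottomed (centre of mass 15 mm up). Two to four are on the bench; an absent one reads None from the start.
- dome: Clear plastic dome, open below: 166 mm outside, 156 inside, 108 high, walls upright up to 70 mm, 84 mm of headroom inside within 60 mm of the axis. On top a black knob, 26 mm in diameter, from 108 to 138 mm above the underside. Origin: centre of its underside; seated, this lies at the centre of the bowl's rim, with 3 mm of play. 0.36 to 0.54 kg.
- ear (a point): Outer end, at mid-height, of one of the three ears of the steel flange round the dome's lower edge (8 mm thick). Ears: 42 mm wide, reaching 99 mm from the axis, at 0 (this one), 120 and 240 degrees from the dome's x axis. Each must come down between two claws (mid-gap leaves about 30 degrees either way); when the collar turns, the claws pass 2.5 mm above them.
- amber_tall: Bystander: amber bottle with a black cap, 54 mm wide, 105 mm high. Origin: centre of its underside.
- amber_small: Bystander: small amber jar, white cap, 42 mm wide, 75 mm high. Origin: centre of its underside.
- beaker: Bystander: glass beaker, 66 mm wide, 85 mm high. Origin: centre of its underside.
- dish: Bystander: flat clear dish, 60 mm wide, 16 mm high. Origin: centre of its underside.
- spatula: Bystander: slim steel spatula lying on the bench, 180 mm long. Origin: under its middle.
- mortar: Bystander: white porcelain mortar, 104 mm wide, 50 mm high. Origin: centre of its underside.
Mind the look-alikes: they are no part of the job. Leave any purple look-alike of the crucible4 alone.

How it is judged:
By the outcome, as a careful person would: the job done as asked, in the order asked, and still so for the second after the job is handed in, with the robot touching nothing.
Of crucible1, crucible2, crucible3, crucible4 only 2 to 4 are there at a start; the rules pass over those that are not, and their reading is None.
At some moment in a run one of crucible1, crucible2, crucible3, crucible4, cassette, dome may be knocked a few centimetres aside while the robot is not near it.
It also fails if it takes over 210 s, if anything falls off the work surface, if the arm or the gripper's body presses on something with over 40 N, if the wrist force passes 120 N, or if a joint passes its speed limit or range.

## Working session

There is one attempt and no reset: what is moved stays moved. The work goes in short steps, Python scripts to look and compute and a shell command to move; the robot and the scene stay as the last step left them, time stands still between calls to the robot, and variables do not carry over. Pictures are saved under pics/ and viewed, at most 14 in all, crops included, and the job is handed in when it is done.

```bash
ls; mkdir -p pics; python3 - <<'E'
from rig import env, vision
import cv2, numpy as np
for n in ("top","side","wrist"):
    c=vision.calibration(n); print(n,{k:(np.round(v,4).tolist()) for k,v in c.items()})
    im=vision.camera(n); cv2.imwrite(f"pics/{n}0.png",im)
o=env.observe(); print({k:np.round(v,4).tolist() for k,v in o.items()})
E
```

```text
pics
top {'fx': 406.8232, 'fy': 406.8232, 'cx': 317.2353, 'cy': 199.1405, 'D': [-0.079, 0.0, 0.0, 0.0, 0.0], 'world_from_camera': [[-0.0638, -0.9775, 0.2009, 0.292], [-0.998, 0.063, -0.0106, 0.0121], [-0.0022, -0.2012, -0.9796, 1.2397], [0.0, 0.0, 0.0, 1.0]]}
side {'fx': 509.8237, 'fy': 509.8237, 'cx': 327.9711, 'cy': 189.2395, 'D': [-0.033, 0.0, 0.0, 0.0, 0.0], 'world_from_camera': [[-0.7384, -0.3889, 0.551, -0.2793], [-0.6744, 0.4304, -0.5999, 0.891], [-0.0039, -0.8146, -0.58, 0.9405], [0.0, 0.0, 0.0, 1.0]]}
wrist {'fx': 345.6941, 'fy': 345.6941, 'cx': 321.7312, 'cy': 200.4095, 'D': [-0.038, 0.0, 0.0, 0.0, 0.0], 'hand_eye': [[0.0015, -0.9538, -0.3004, 0.0765], [1.0, 0.0015, 0.0, 0.0005], [0.0004, -0.3004, 0.9538, -0.1466], [0.0, 0.0, 0.0, 1.0]]}
{'time': 0.15, 'joint_pos': [-1.5583, 0.3811, 1.298, 0.0, 1.4636, -0.2153], 'dq': [-0.0001, -0.0028, -0.0027, -0.002, -0.0002, -0.0012], 'effort': [0.0028, -43.808, -22.4616, 0.0713, 0.0343, -0.0001], 'position': [0.1242, -0.5356, 0.2383], 'ee_rot': [-0.0005, 0.9935, 0.1136, 0.0001], 'ft_force': [0.0764, 0.4199, -0.3998], 'torque': [-0.0138, -0.018, 0.0407], 'grasp_force': 0.0, 'grip_width': 0.088}
```

View pics/top0.png

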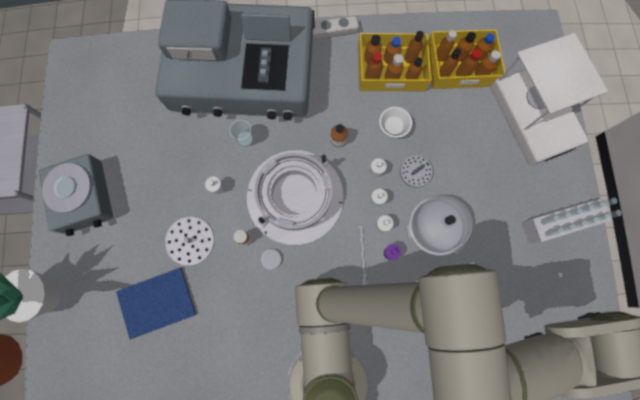

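View pics/side0.png

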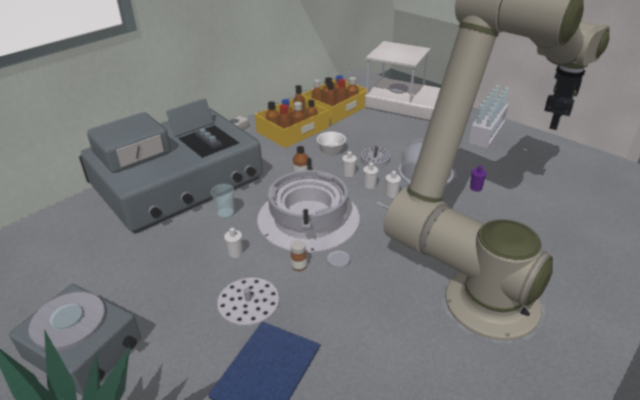

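The top view shows the jar at (295,195), plate (190,241), cassette (417,171), dome (440,224), four white crucibles (213,184), (379,166), (379,196), (386,223) and the purple look-alike (393,252). The side view agrees, with all four crucibles upright.

```bash
cat > h.py <<'E'
from rig import env, vision
import cv2, numpy as np
from scipy.spatial.transform import Rotation as Ro
def pose():
    o=env.observe(); q=o["ee_rot"]; T=np.eye(4)
    T[:3,:3]=Ro.from_quat([q[1],q[2],q[3],q[0]]).as_matrix(); T[:3,3]=o["position"]; return T
def cal(n):
    c=vision.calibration(n); K=np.array([[c["fx"],0,c["cx"]],[0,c["fy"],c["cy"]],[0,0,1.]])
    W=np.array(c["world_from_camera"]) if n!="wrist" else pose()@np.array(c["hand_eye"])
    return K,np.array(c["D"]),W
def snap(n,name=None):
    C=cal(n); im=vision.camera(n)
    if name: cv2.imwrite(f"pics/{name}.png",im)
    return im,C
def rays(C,px):
    K,D,W=C; u=cv2.undistortPoints(np.float64(px).reshape(-1,1,2),K,D)[:,0]
    d=np.c_[u,np.ones(len(u))]@W[:3,:3].T; return W[:3,3],d/np.linalg.norm(d,axis=1)[:,None]
def plane(C,px,z):
    o,d=rays(C,px); return o+d*((z-o[2])/d[:,2])[:,None]
def tri(*cp):
    A=0;b=0;L=[]
    for C,p in cp:
        o,d=rays(C,p); P=np.eye(3)-np.outer(d[0],d[0]); A=A+P; b=b+P@o; L.append((o,P))
    x=np.linalg.solve(A,b); return x,max(np.linalg.norm(P@(x-o)) for o,P in L)
def proj(C,X):
    K,D,W=C; M=np.linalg.inv(W); return cv2.projectPoints(np.float64(X).reshape(-1,1,3),cv2.Rodrigues(M[:3,:3])[0],M[:3,3],K,D)[0][:,0]
def delta(p,yaw=None):
    "tool-axes shift in mm (and spin) from the present pose to world point p; yaw=world angle of tool x"
    T=pose(); d=T[:3,:3].T@(np.array(p)-T[:3,3])*1e3; s=None
    if yaw is not None: # tool points down: spin about tool z lowers the world yaw
        s=(np.arctan2(T[1,0],T[0,0])-yaw+np.pi)%(2*np.pi)-np.pi
    return np.round(d,1),s
E
python3 - <<'E'
from h import *
Ct,Cs=cal("top"),cal("side")
for n,a,b,z in [("cass",(417,170),(375,152),.04),("cru1",(213,180),(233,231),.084),("cru2",(379,161),(350,154),.084),("cru3",(379,192),(371,166),.084),("cru4",(387,219),(393,174),.084),("purp",(393,248),(479,169),.084),("plate",(190,239),(249,290),.04),("dome",(450,220),None,.138),("jar",(295,195),(310,200),.05),("ha",(324,158),(310,160),.128),("hb",(262,220),(306,211),.128)]:
    print(n,plane(Ct,[a],z)[0].round(3), *( [tri((Ct,a),(Cs,b))] if b else []))
T=pose();print(np.arctan2(T[1,0],T[0,0]))
im=cv2.imread("pics/top0.png")[110:290,150:480]; cv2.imwrite("pics/t1.png",cv2.resize(im,(792,432),interpolation=2))
E
```

```text
cass [ 0.609 -0.312  0.04 ] (array([ 0.61009939, -0.31417787,  0.03515965]), np.float64(0.0008038784921065227))
cru1 [0.606 0.302 0.084] (array([0.60650409, 0.30286077, 0.07273439]), np.float64(0.003354628718648362))
cru2 [ 0.632 -0.191  0.084] (array([ 0.62967917, -0.19572948,  0.07432104]), np.float64(0.0065208680214975156))
cru3 [ 0.539 -0.182  0.084] (array([ 0.53563581, -0.18690143,  0.07258711]), np.float64(0.006440302299148205))
cru4 [ 0.458 -0.197  0.084] (array([ 0.45710335, -0.20154412,  0.06959629]), np.float64(0.0034087651560718553))
purp [ 0.374 -0.206  0.084] (array([ 0.28855857, -0.22486845,  0.16748818]), np.float64(0.08651630453907637))
plate [0.441 0.385 0.04 ] (array([0.44274866, 0.3877722 , 0.0314672 ]), np.float64(0.00028470465139727866))
dome [ 0.436 -0.362  0.138]
jar [0.553 0.065 0.05 ] (array([0.54905927, 0.06426241, 0.07024501]), np.float64(0.0007227222759426039))
ha [ 0.638 -0.027  0.128] (array([ 0.63834898, -0.02756913,  0.12505291]), np.float64(0.0009712064611217092))
hb [0.471 0.156 0.128] (array([0.47213665, 0.15705503, 0.12420468]), np.float64(0.0005920430395890625))
0.22777613684267936
```

View pics/t1.png

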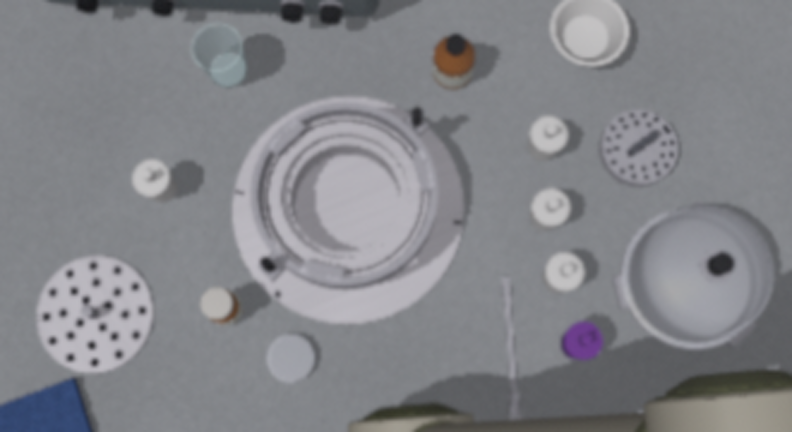

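The crop shows the claws at about (290,135), (325,270) and (425,165), the pins at (417,117) and (268,265), and the locked bars at (240,192) and (460,222). The upper-right pin is therefore handle_b and the jar yaw is about 12°. I'll move above the cassette now.

```bash
python3 -c "
from h import *
print(delta([.61,-.32,.25],-1.01))"
```

```text
(array([ 521.9, -100.3,  -11.5]), np.float64(1.2377761368426796))
```

```bash
python3 -m jog '[{"delta_pos":[50,-10,-1],"spin":0.12,"claw":60},{"delta_pos":[100,-20,-2],"spin":0.25,"claw":60},{"delta_pos":[150,-30,-3],"spin":0.37,"claw":60},{"delta_pos":[200,-40,-4],"spin":0.5,"claw":60},{"delta_pos":[250,-50,-6],"spin":0.62,"claw":60},{"delta_pos":[300,-60,-7],"spin":0.74,"claw":60},{"delta_pos":[345,-68,-8],"spin":0.85,"claw":60},{"delta_pos":[390,-75,-9],"spin":0.96,"claw":60},{"delta_pos":[435,-84,-10],"spin":1.07,"claw":60},{"delta_pos":[480,-92,-11],"spin":1.18,"claw":60},{"delta_pos":[522,-100,-11],"spin":1.238,"claw":60},{"delta_pos":[522,-100,-11],"spin":1.238,"claw":60}]' 20; python3 -m jog '[{"delta_pos":[0,0,0],"spin":0,"claw":40},{"delta_pos":[0,0,0],"spin":0,"claw":40}]'
python3 -c "
from h import *
im,C=snap('wrist','w1'); T=pose();print(T[:3,3],np.arctan2(T[1,0],T[0,0])); print(delta([.61,-.32,.25],-1.01))"
```

```text
time: 1.35
position: [0.6136, -0.3174, 0.2481]
ee_rot: [-0.001, 0.876, -0.482, -0.001]
ft_force: [0.4, -1.1, 0.4]
grip_width: 0.0602
grasp_force: 0.0
time: 1.55
position: [0.6093, -0.3211, 0.2497]
ee_rot: [0.0, 0.875, -0.484, -0.0]
ft_force: [0.6, -1.5, 0.4]
grip_width: 0.0465
grasp_force: 0.0
[ 0.60911868 -0.32129597  0.24992304] -1.011309102045595
(array([-0.6, -1.4, -0.1]), np.float64(-0.0013091020455950897))
```

View pics/w1.png

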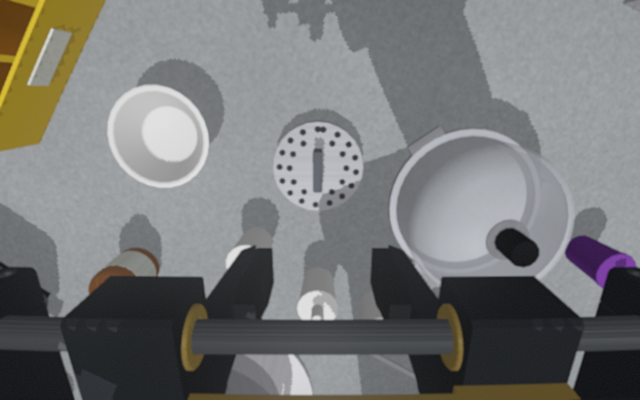

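The wrist view shows the cassette disc centred at about (318,166) with its grip bar nearly vertical (rows 148–192). The mortar is at (158,136), the dome at (482,208) and the purple look-alike at (600,262).

```bash
cat >> h.py <<'E'
def blobs(im,mask,amin=40):
    cs,_=cv2.findContours(mask.astype(np.uint8),cv2.RETR_EXTERNAL,cv2.CHAIN_APPROX_NONE)
    return [c for c in cs if cv2.contourArea(c)>amin]
E
python3 - <<'E'
from h import *
im=cv2.imread("pics/w1.png"); C=cal("wrist")
g=im.max(2).astype(int)
roi=np.zeros(g.shape,bool); roi[110:225,262:376]=1
# bar: dark, elongated
for c in blobs(im,(g<110)&roi,60): print("dark",cv2.contourArea(c),cv2.minAreaRect(c))
for c in blobs(im,(g>165)&roi,500):
    h=cv2.convexHull(c); e=cv2.fitEllipse(h); p=plane(C,[e[0]],.024)[0]
    pts=plane(C,h[:,0],.024)[:,:2]; print("disc",e,p,cv2.minEnclosingCircle(pts.astype(np.float32)))
for r in range(120,210,4): print(r,im[r,290:350:2].max(1))
E
```

```text
disc ((317.0888977050781, 166.3418426513672), (88.62550354003906, 90.38330078125), 71.7634048461914) [ 0.61189976 -0.31893274  0.024     ] ((0.6111472845077515, -0.3173878788948059), 0.05029359459877014)
120 [151 123 119 120 118 120 122 120 115 116 116 113 112 112 111 111 110 113
 116 118 121 122 121 118 119 119 118 117 117 136]
124 [121 121 117 115 113 118 139 169 184 192 192 192 194 195 195 195 193 193
 193 188 176 151 126 113 114 120 119 121 124 124]
128 [119 119 150 178 188 183 176 181 189 189 188 189 153  70  63  75  66  75
 156 188 189 189 189 190 186 163 128 116 120 120]
132 [182 190 191 191 185 114  61  72 170 192 191 192 190 167 154 174 137 151
 187 192 192 192 173 114 112 174 193 189 169 126]
136 [181 187 190 190 190 191 185 188 192 191 192 192 190 185 191 186 192 192
 192 192 192 192 164  91  94 161 191 191 190 190]
140 [ 62  95 179 193 193 186 154 162 191 195 195 195 175 145 145 145 145 182
 195 194 163 146 181 195 195 194 195 195 194 184]
144 [180 187 190 190 190 150  71  72 156 190 190 191 166 140 142 142 142 173
 192 180  98  62 113 184 190 190 190 182 100  59]
148 [19
[... 1324 characters left out ...]
112 109 166 201
 201 199 185 182 196 196 191 175 152 144 145 138]
192 [ 62 132 196 198 198 188 103  63 134 196 198 195 165 156 156 162 184 192
 187 154  67  51  96 138 141 135 133 139 139 141]
196 [190 198 201 200 200 200 200 200 200 199 199 199 199 199 199 193 153 140
 141 141 141 141 141 141 126  64  49  87 140 141]
200 [191 200 200 200 173  84  69 154 198 199 199 200 195 198 195 151 141 141
 132  97  96 131 142 141 142 139 138 140 131 120]
204 [159 160 171 189 196 190 185 198 201 200 200 163  73  67 140 141 140 141
 120  71  68 117 140 140 139 130 123 117 117 116]
208 [159 159 159 161 159 158 167 180 192 198 201 201 194 197 186 144 141 142
 141 140 134 128 125 123 120 119 121 121 118 115]
```

```bash
python3 - <<'E'
from h import *
C=cal("wrist"); p=plane(C,[(317.5,170)],.046)[0]; print(p, plane(C,[(317.5,149),(317.5,190)],.046))
print(tri((C,(317.5,170)),(cal("top"),(417.5,169.5)),(cal("side"),(375,152))))
print("disc->", delta([.6113,-.3175,.030])); print("bar->",delta([*p[:2],.030]))
E
```

```text
[ 0.61170685 -0.31998476  0.046     ] [[ 0.62323632 -0.33848178  0.046     ]
 [ 0.60033288 -0.30173501  0.046     ]]
(array([ 0.61139771, -0.3167943 ,  0.0334489 ]), np.float64(0.0015724248679601916))
disc-> (array([ -2. ,  -3.9, 219.9]), None)
bar-> (array([  0.3,  -2.9, 219.9]), None)
```

```bash
python3 -m jog '[{"delta_pos":[-1,-3,45],"spin":0,"claw":36},{"delta_pos":[-1,-3,90],"spin":0,"claw":36},{"delta_pos":[-1,-3,135],"spin":0,"claw":36},{"delta_pos":[-1,-3,175],"spin":0,"claw":36},{"delta_pos":[-1,-3,205],"spin":0,"claw":36},{"delta_pos":[-1,-3,222],"spin":0,"claw":36},{"delta_pos":[-1,-3,222],"spin":0,"claw":36},{"delta_pos":[-1,-3,222],"spin":0,"claw":0},{"delta_pos":[-1,-3,222],"spin":0,"claw":0},{"delta_pos":[-1,-3,222],"spin":0,"claw":0},{"delta_pos":[-1,-3,222],"spin":0,"claw":0},{"delta_pos":[-1,-3,222],"spin":0,"claw":0}]' 30
python3 -m jog '[{"delta_pos":[0,0,-30],"spin":0,"claw":0},{"delta_pos":[0,0,-80],"spin":0,"claw":0},{"delta_pos":[0,0,-130],"spin":0,"claw":0},{"delta_pos":[0,0,-175],"spin":0,"claw":0},{"delta_pos":[0,0,-175],"spin":0,"claw":0},{"delta_pos":[0,0,-175],"spin":0,"claw":0}]'
python3 -c "
from h import *
print(delta([.555,.03,.28],-1.01+.9))"
```

```text
time: 2.8
position: [0.6122, -0.3182, 0.0283]
ee_rot: [0.0, 0.875, -0.484, 0.0]
ft_force: [-0.3, -0.7, 3.1]
grip_width: 0.0099
grasp_force: 30.0
time: 3.4
position: [0.612, -0.3178, 0.2026]
ee_rot: [-0.0, 0.875, -0.484, 0.0]
ft_force: [0.6, 0.2, -3.1]
grip_width: 0.0096
grasp_force: 30.0
(array([-324.9, -136.7,  -77.4]), np.float64(-0.9000484385329375))
```

```bash
python3 -c "
from h import *
print(delta([.475,.065,.33],0))"
```

```text
(array([-397.1,  -87.6, -127.4]), np.float64(-1.0100484385329374))
```

```bash
python3 -m jog '[{"delta_pos":[-40,-9,-25],"spin":-0.1,"claw":0},{"delta_pos":[-80,-18,-50],"spin":-0.2,"claw":0},{"delta_pos":[-120,-26,-75],"spin":-0.3,"claw":0},{"delta_pos":[-160,-35,-100],"spin":-0.4,"claw":0},{"delta_pos":[-200,-44,-127],"spin":-0.5,"claw":0},{"delta_pos":[-240,-53,-127],"spin":-0.6,"claw":0},{"delta_pos":[-280,-62,-127],"spin":-0.7,"claw":0},{"delta_pos":[-320,-70,-127],"spin":-0.8,"claw":0},{"delta_pos":[-360,-79,-127],"spin":-0.9,"claw":0},{"delta_pos":[-397,-88,-127],"spin":-1.01,"claw":0},{"delta_pos":[-397,-88,-127],"spin":-1.01,"claw":0},{"delta_pos":[-397,-88,-127],"spin":-1.01,"claw":0}]'
python3 -m jog '[{"delta_pos":[0,0,0],"spin":0,"claw":0},{"delta_pos":[0,0,0],"spin":0,"claw":0},{"delta_pos":[0,0,0],"spin":0,"claw":0}]'
python3 -c "
from h import *
snap('wrist','w2')"
```

```text
time: 4.6
position: [0.4752, 0.0654, 0.3281]
ee_rot: [-0.0, 1.0, 0.0, -0.002]
ft_force: [0.2, -0.4, -2.0]
grip_width: 0.0098
grasp_force: 30.0
time: 4.9
position: [0.4759, 0.0642, 0.3293]
ee_rot: [-0.0, 1.0, -0.001, -0.0]
ft_force: [0.6, 1.1, -2.4]
grip_width: 0.0099
grasp_force: 30.0
```

View pics/w2.png

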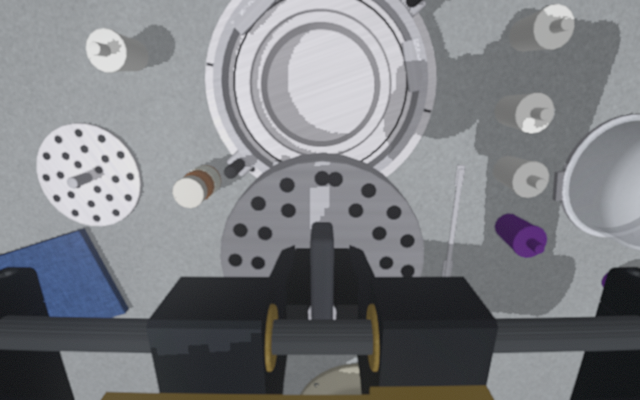

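The view shows the jar's bore centred near (320,83), the bars at (208,67) and (428,110), handle_a at (236,167) and handle_b at (413,2). The held cassette is at the bottom.

```bash
cat > jar.py <<'E'
from h import *
from scipy.optimize import least_squares
def circ(C,im,z,r,c0,tol=.006,it=6,rowmax=150):
    e=cv2.Canny(cv2.GaussianBlur(im,(3,3),0),40,100); e[rowmax:]=0
    ys,xs=np.nonzero(e); P=plane(C,np.c_[xs,ys],z)[:,:2]; c=np.array(c0);R=r
    for k in range(it):
        t=tol if k<3 else .0025
        m=abs(np.hypot(*(P-c).T)-R)<t
        s=least_squares(lambda v:np.hypot(*(P[m]-v[:2]).T)-v[2],[*c,R],loss="soft_l1",f_scale=.001); c=s.x[:2];R=s.x[2]
        if abs(R-r)>.004: R=r
    return c,R,m.sum()
E
python3 - <<'E'
from jar import *
im=cv2.imread("pics/w2.png"); C=cal("wrist")
for z,r in [(.064,.068),(.078,.078),(.078,.101),(.0955,.113),(.0955,.104),(.006,.150),(.064,.078)]: print(z,r,circ(C,im,z,r,[.555,.065]))
b=plane(C,[(208,67),(428,110)],.006)[:,:2]; print(b,np.degrees(np.arctan2(*(b[1]-b[0])[::-1])))
h=plane(C,[(236,168),(413,2)],.128)[:,:2]; print(h,h.mean(0),np.degrees(np.arctan2(*(h[1]-h[0])[::-1])),np.hypot(*(h[1]-h[0])))
print(tri((C,(236,167)),(cal("top"),(262,219)),(cal("side"),(306,211))))
cv2.imwrite("pics/w2c.png",cv2.resize(im[0:200,190:450],(780,600),interpolation=2))
E
```

```text
0.064 0.068 (array([0.55812636, 0.06531497]), np.float64(0.06766611534101365), np.int64(449))
0.078 0.078 (array([0.55841836, 0.06421027]), np.float64(0.07632582142875613), np.int64(771))
0.078 0.101 (array([0.55796661, 0.06535096]), np.float64(0.10109529747480753), np.int64(303))
0.0955 0.113 (array([0.55816913, 0.06535811]), np.float64(0.11289314705445572), np.int64(379))
0.0955 0.104 (array([0.5580736 , 0.06533683]), np.float64(0.1037531514825961), np.int64(299))
0.006 0.15 (array([0.55814973, 0.06551799]), np.float64(0.15000830337081966), np.int64(344))
0.064 0.078 (array([0.55899147, 0.06386166]), np.float64(0.07857488699461937), np.int64(668))
[[ 0.58360413  0.2095133 ]
 [ 0.52977233 -0.07705552]] -100.63899743596869
[[ 0.47766317  0.15173677]
 [ 0.63112645 -0.01904981]] [0.55439481 0.06634348] -48.05816328156898 0.2296062601971408
(array([0.47592409, 0.15503765, 0.12048119]), np.float64(0.0022047675392826557))
```

View pics/w2c.png

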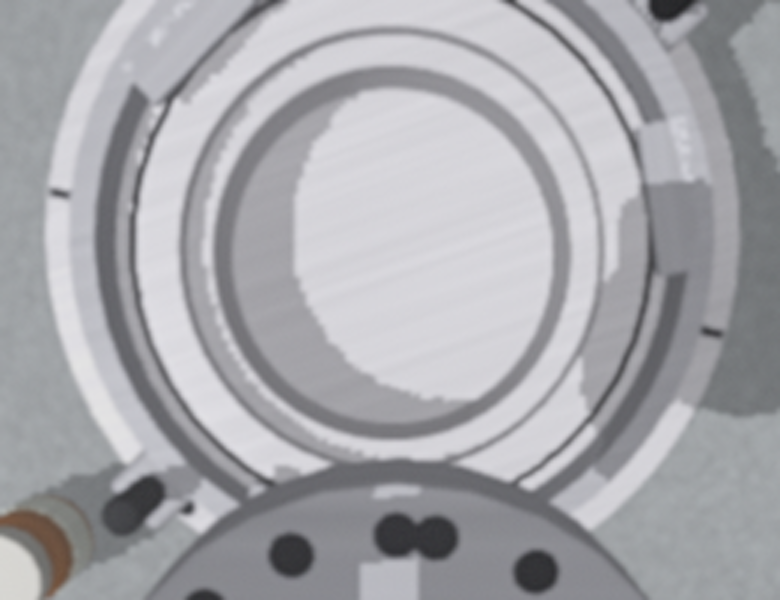

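Jar centre is (0.558, 0.065) and its yaw about 19.4°. The fitted radii match the given sizes, and the collar sits about 7° off its open stop. I'll lower the cassette in.

```bash
python3 -m jog '[{"delta_pos":[40,-1,10],"spin":0,"claw":0},{"delta_pos":[82,-1,30],"spin":0,"claw":0},{"delta_pos":[82,-1,80],"spin":0,"claw":0},{"delta_pos":[82,-1,130],"spin":0,"claw":0},{"delta_pos":[82,-1,180],"spin":0,"claw":0},{"delta_pos":[82,-1,220],"spin":0,"claw":0},{"delta_pos":[82,-1,255],"spin":0,"claw":0},{"delta_pos":[82,-1,275],"spin":0,"claw":0},{"delta_pos":[82,-1,285],"spin":0,"claw":0},{"delta_pos":[82,-1,285],"spin":0,"claw":0},{"delta_pos":[82,-1,285],"spin":0,"claw":0}]'
python3 -m jog '[{"delta_pos":[0,0,0],"spin":0,"claw":30},{"delta_pos":[0,0,0],"spin":0,"claw":30},{"delta_pos":[0,0,0],"spin":0,"claw":30},{"delta_pos":[0,0,-40],"spin":0,"claw":30},{"delta_pos":[0,0,-90],"spin":0,"claw":30},{"delta_pos":[0,0,-140],"spin":0,"claw":30},{"delta_pos":[0,0,-190],"spin":0,"claw":30},{"delta_pos":[0,0,-210],"spin":0,"claw":30},{"delta_pos":[0,0,-210],"spin":0,"claw":30}]'
python3 -c "
from h import *
print(delta([.44,.385,.25],0))"
```

```text
time: 6.05
position: [0.5583, 0.0658, 0.0457]
ee_rot: [0.0, 1.0, -0.0, 0.001]
ft_force: [0.8, -1.3, -2.0]
grip_width: 0.0096
grasp_force: 30.0
time: 6.95
position: [0.5584, 0.066, 0.2583]
ee_rot: [0.0, 1.0, -0.0, 0.004]
ft_force: [0.0, 0.8, -0.6]
grip_width: 0.0297
grasp_force: 0.0
(array([-118.5, -319. ,    7.2]), np.float64(-7.20034980679074e-05))
```

```bash
python3 -m jog '[{"delta_pos":[-18,-48,1],"spin":0,"claw":40},{"delta_pos":[-36,-94,2],"spin":0,"claw":40},{"delta_pos":[-54,-140,3],"spin":0,"claw":40},{"delta_pos":[-70,-186,5],"spin":0,"claw":40},{"delta_pos":[-88,-232,6],"spin":0,"claw":40},{"delta_pos":[-105,-278,7],"spin":0,"claw":40},{"delta_pos":[-118,-319,7],"spin":0,"claw":40},{"delta_pos":[-118,-319,7],"spin":0,"claw":40},{"delta_pos":[-118,-319,7],"spin":0,"claw":40},{"delta_pos":[-118,-319,7],"spin":0,"claw":40}]'
python3 - <<'E'
from jar import *
im,C=snap("wrist","w3")
c,R,n=circ(C,im,.006,.075,[.442,.387],rowmax=235); print(c,R,n,delta([*c,.012]))
h=cv2.cvtColor(im,cv2.COLOR_BGR2GRAY); e=proj(C,[[*c,.04],[*c,.006]]); print(e)
x0,y0=int(e[0][0])-80,int(e[0][1])-70; cv2.imwrite("pics/w3c.png",cv2.resize(im[max(y0,0):y0+140,x0:x0+180],(720,560)))
print(x0,y0)
E
```

```text
time: 7.95
position: [0.4399, 0.384, 0.2469]
ee_rot: [0.001, 1.0, -0.001, -0.001]
ft_force: [-0.0, 0.1, 0.8]
grip_width: 0.0402
grasp_force: 0.0
[0.44017027 0.39621044] 0.07468203280798746 478 (array([ 2.000e-01, -1.260e+01,  2.352e+02]), None)
[[309.10766423 168.19956376]
 [310.13884348 161.83125728]]
229 98
```

View pics/w3c.png

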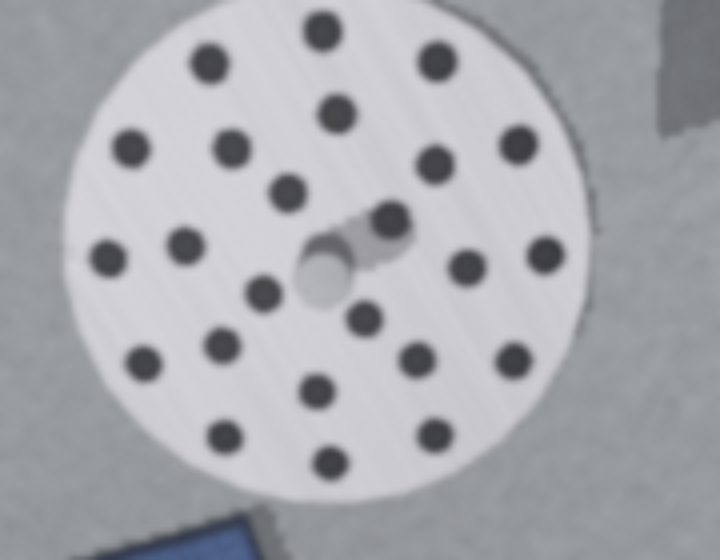

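The knob's top is at pixel (310,168), against a prediction of (309,168) from the plate rim and 40 mm height, so the plate position holds. Grasping it.

```bash
python3 -m jog '[{"delta_pos":[0,-12,45],"spin":0,"claw":40},{"delta_pos":[0,-12,90],"spin":0,"claw":40},{"delta_pos":[0,-12,135],"spin":0,"claw":40},{"delta_pos":[0,-12,180],"spin":0,"claw":40},{"delta_pos":[0,-12,215],"spin":0,"claw":40},{"delta_pos":[0,-12,235],"spin":0,"claw":40},{"delta_pos":[0,-12,235],"spin":0,"claw":40},{"delta_pos":[0,-12,235],"spin":0,"claw":0},{"delta_pos":[0,-12,235],"spin":0,"claw":0},{"delta_pos":[0,-12,235],"spin":0,"claw":0},{"delta_pos":[0,-12,235],"spin":0,"claw":0}]' 35
python3 -m jog '[{"delta_pos":[0,0,0],"spin":0,"claw":0},{"delta_pos":[0,0,-40],"spin":0,"claw":0},{"delta_pos":[0,0,-90],"spin":0,"claw":0},{"delta_pos":[0,0,-140],"spin":0,"claw":0},{"delta_pos":[0,0,-190],"spin":0,"claw":0},{"delta_pos":[0,0,-190],"spin":0,"claw":0},{"delta_pos":[0,0,-190],"spin":0,"claw":0}]'
python3 -c "
from h import *
print(delta([.5581,.0654,.2],0))
snap('top','t2')"
```

```text
time: 9.1
position: [0.4403, 0.3972, 0.0141]
ee_rot: [-0.0, 1.0, -0.0, 0.001]
ft_force: [0.2, -1.1, 6.6]
grip_width: 0.0149
grasp_force: 35.0
time: 9.8
position: [0.4394, 0.397, 0.2031]
ee_rot: [-0.0, 1.0, -0.0, 0.0]
ft_force: [0.5, 0.2, -3.6]
grip_width: 0.0153
grasp_force: 35.0
(array([118.7, 331.5,   3. ]), np.float64(-5.3350394665141465e-05))
```

```bash
python3 -m jog '[{"delta_pos":[16,45,0],"spin":0,"claw":0},{"delta_pos":[32,90,0],"spin":0,"claw":0},{"delta_pos":[48,135,0],"spin":0,"claw":0},{"delta_pos":[64,180,0],"spin":0,"claw":0},{"delta_pos":[80,225,0],"spin":0,"claw":0},{"delta_pos":[96,270,0],"spin":0,"claw":0},{"delta_pos":[110,310,1],"spin":0,"claw":0},{"delta_pos":[119,332,3],"spin":0,"claw":0},{"delta_pos":[119,332,3],"spin":0,"claw":0},{"delta_pos":[119,332,50],"spin":0,"claw":0},{"delta_pos":[119,332,80],"spin":0,"claw":0},{"delta_pos":[119,332,95],"spin":0,"claw":0}]'
python3 -m jog '[{"delta_pos":[0,0,10],"spin":0,"claw":0},{"delta_pos":[0,0,18],"spin":0,"claw":0},{"delta_pos":[0,0,18],"spin":0,"claw":0},{"delta_pos":[0,0,18],"spin":0,"claw":0}]'
python3 -c "
from h import *
print(delta([.5581,.0654,.08],0))"
```

```text
time: 11.05
position: [0.5561, 0.0661, 0.1035]
ee_rot: [-0.0, 1.0, 0.0, -0.004]
ft_force: [0.1, -0.3, -1.2]
grip_width: 0.015
grasp_force: 35.0
time: 11.45
position: [0.5588, 0.0652, 0.0902]
ee_rot: [0.0, 1.0, 0.0, 0.0]
ft_force: [0.6, -0.6, -2.4]
grip_width: 0.0147
grasp_force: 35.0
(array([-0.7, -0.2, 10.2]), np.float64(6.346653947097991e-05))
```

```bash
python3 -m jog '[{"delta_pos":[0,0,4],"spin":0,"claw":0},{"delta_pos":[0,0,8],"spin":0,"claw":0},{"delta_pos":[0,0,12],"spin":0,"claw":0},{"delta_pos":[0,0,12],"spin":0,"claw":0},{"delta_pos":[0,0,12],"spin":0,"claw":0}]'
```

```text
time: 11.95
position: [0.5587, 0.065, 0.0779]
ee_rot: [0.0, 1.0, -0.0, 0.0]
ft_force: [-0.6, 0.0, -0.2]
grip_width: 0.0149
grasp_force: 35.0
```

```bash
python3 -m jog '[{"delta_pos":[0,0,0],"spin":0,"claw":36},{"delta_pos":[0,0,0],"spin":0,"claw":36},{"delta_pos":[0,0,0],"spin":0,"claw":36},{"delta_pos":[0,0,-40],"spin":0,"claw":36},{"delta_pos":[0,0,-90],"spin":0,"claw":36},{"delta_pos":[0,0,-140],"spin":0,"claw":36},{"delta_pos":[-20,0,-190],"spin":0,"claw":36},{"delta_pos":[-30,0,-200],"spin":0,"claw":36},{"delta_pos":[-30,0,-200],"spin":0,"claw":36},{"delta_pos":[-30,0,-200],"spin":0,"claw":36}]'
python3 - <<'E'
from jar import *
im,C=snap("wrist","w4")
print("plate",circ(C,im,.070,.075,[.558,.065],tol=.004,rowmax=225)); print("rim",circ(C,im,.078,.101,[.558,.065],tol=.004,rowmax=225))
cv2.imwrite("pics/w4c.png",cv2.resize(im[0:260,170:470],(690,598)))
print(delta([.595,.308,.25],0))
E
```

```text
time: 12.95
position: [0.5283, 0.065, 0.2764]
ee_rot: [-0.0, 1.0, -0.0, -0.001]
ft_force: [0.0, 0.3, -0.6]
grip_width: 0.0361
grasp_force: 0.0
plate (array([0.55936145, 0.06316815]), np.float64(0.07632986372430967), np.int64(721))
rim (array([0.55797055, 0.06514451]), np.float64(0.10101452327142434), np.int64(541))
(array([  66.6, -243.1,   25.6]), np.float64(-0.0003390216619822972))
```

View pics/w4c.png

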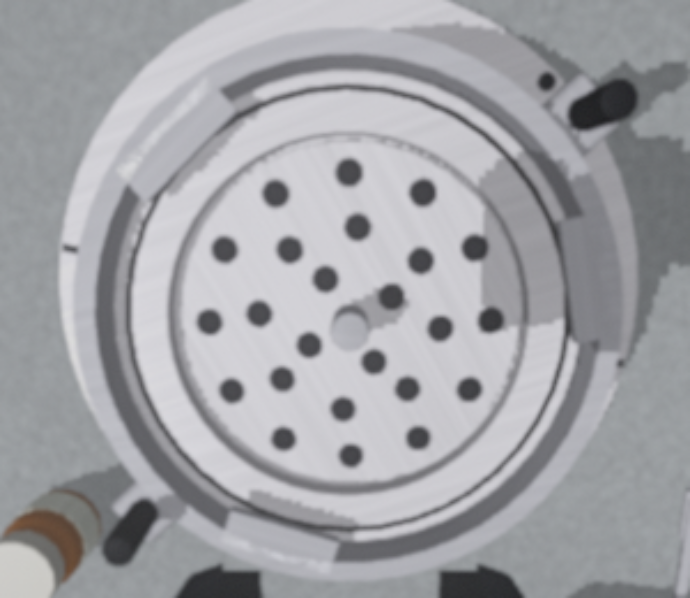

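The plate lies level and concentric in the bowl, with its knob at crop (350,328). The amber jar is near handle_a at (30,550). Next is the left crucible.

```bash
python3 -m jog '[{"delta_pos":[13,-46,5],"spin":0,"claw":36},{"delta_pos":[26,-92,10],"spin":0,"claw":36},{"delta_pos":[39,-138,15],"spin":0,"claw":36},{"delta_pos":[52,-184,20],"spin":0,"claw":36},{"delta_pos":[62,-225,24],"spin":0,"claw":36},{"delta_pos":[67,-243,26],"spin":0,"claw":36},{"delta_pos":[67,-243,26],"spin":0,"claw":36},{"delta_pos":[67,-243,26],"spin":0,"claw":36},{"delta_pos":[67,-243,26],"spin":0,"claw":36}]'
cat > cru.py <<'E'
from jar import *
def lids(C,im,x0,z=.062,rowmax=235):
    "white lid blobs: outline cast on the plane of the lid's top; circle of 47 mm sought near x0"
    return circ(C,im,z,.0235,x0,tol=.006,rowmax=rowmax)
def knob(C,im,xy):
    e=proj(C,[[*xy,.084],[*xy,.062],[*xy,0]]); return e.round(1)
E
python3 - <<'E'
from cru import *
im,C=snap("wrist","w5")
c,R,n=lids(C,im,[.606,.306]); print(c,R,n,knob(C,im,c)); u,v=map(int,knob(C,im,c)[0])
hsv=cv2.cvtColor(im,cv2.COLOR_BGR2HSV); m=(hsv[...,1]<40)&(hsv[...,2]>185)
for b in blobs(im,m,300):
    M=cv2.moments(b); print("white",M["m10"]/M["m00"],M["m01"]/M["m00"],cv2.contourArea(b))
cv2.imwrite("pics/w5c.png",cv2.resize(im[max(v-70,0):v+70,u-90:u+90],(720,560))); print(u-90,max(v-70,0))
E
```

```text
time: 13.9
position: [0.5958, 0.3067, 0.2512]
ee_rot: [0.0, 1.0, -0.001, -0.0]
ft_force: [-0.4, -0.2, -0.3]
grip_width: 0.0359
grasp_force: 0.0
[0.59983094 0.30663576] 0.023201036090963852 172 [[320.9 173.3]
 [321.  168.3]
 [321.1 156.9]]
white 498.99397157236876 237.9300923621481 3013.5
white 320.83814303638644 167.9585947302384 1594.0
white 576.8034508627156 155.07501875468867 666.5
white 428.71475597538284 196.78520108773435 5822.5
230 103
```

View pics/w5c.png

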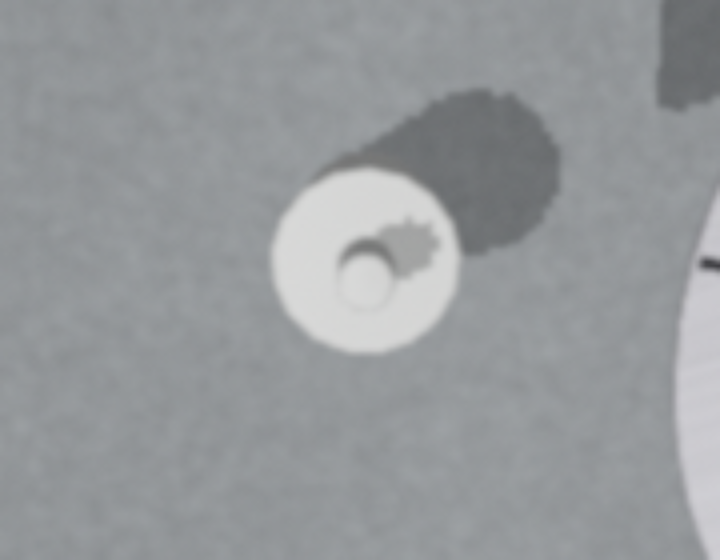

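The lid is a clean 47 mm circle at (0.600, 0.307), with the knob at (321.5,173.5) as predicted for z = 84 mm, so the crucible is upright.

```bash
python3 -m jog '[{"delta_pos":[4,0,45],"spin":0,"claw":36},{"delta_pos":[4,0,90],"spin":0,"claw":36},{"delta_pos":[4,0,130],"spin":0,"claw":36},{"delta_pos":[4,0,165],"spin":0,"claw":36},{"delta_pos":[4,0,184],"spin":0,"claw":36},{"delta_pos":[4,0,184],"spin":0,"claw":36},{"delta_pos":[4,0,184],"spin":0,"claw":0},{"delta_pos":[4,0,184],"spin":0,"claw":0},{"delta_pos":[4,0,184],"spin":0,"claw":0},{"delta_pos":[4,0,184],"spin":0,"claw":0},{"delta_pos":[4,0,184],"spin":0,"claw":0}]' 30
python3 -m jog '[{"delta_pos":[0,0,-30],"spin":0,"claw":0},{"delta_pos":[0,0,-80],"spin":0,"claw":0},{"delta_pos":[0,0,-130],"spin":0,"claw":0},{"delta_pos":[0,0,-150],"spin":0,"claw":0},{"delta_pos":[0,0,-150],"spin":0,"claw":0},{"delta_pos":[0,0,-150],"spin":0,"claw":0}]'
python3 -c "
from h import *
print(delta([.5906,.0979,.137],0))"
```

```text
time: 15.05
position: [0.6003, 0.3079, 0.0693]
ee_rot: [-0.0, 1.0, -0.0, 0.001]
ft_force: [-0.5, -1.9, 7.3]
grip_width: 0.013
grasp_force: 30.0
time: 15.65
position: [0.5991, 0.3079, 0.2163]
ee_rot: [0.0, 1.0, -0.0, -0.001]
ft_force: [-0.3, 0.2, -2.8]
grip_width: 0.0125
grasp_force: 30.0
(array([ -8.4, 209.9,  79.5]), np.float64(-0.00014621424000571537))
```

```bash
python3 -m jog '[{"delta_pos":[-2,45,0],"spin":0,"claw":0},{"delta_pos":[-4,90,0],"spin":0,"claw":0},{"delta_pos":[-6,135,0],"spin":0,"claw":0},{"delta_pos":[-8,180,0],"spin":0,"claw":0},{"delta_pos":[-8,205,0],"spin":0,"claw":0},{"delta_pos":[-8,210,10],"spin":0,"claw":0},{"delta_pos":[-8,210,40],"spin":0,"claw":0},{"delta_pos":[-8,210,60],"spin":0,"claw":0},{"delta_pos":[-8,210,70],"spin":0,"claw":0},{"delta_pos":[-8,210,76],"spin":0,"claw":0},{"delta_pos":[-8,210,78],"spin":0,"claw":0},{"delta_pos":[-8,210,78],"spin":0,"claw":0}]'
python3 -m jog '[{"delta_pos":[0,0,0],"spin":0,"claw":0},{"delta_pos":[0,0,0],"spin":0,"claw":0}]'
```

```text
time: 16.85
position: [0.5918, 0.0982, 0.1401]
ee_rot: [-0.0, 1.0, 0.0, 0.0]
ft_force: [0.0, -0.1, -1.0]
grip_width: 0.0129
grasp_force: 30.0
time: 17.05
position: [0.5918, 0.098, 0.1403]
ee_rot: [-0.0, 1.0, -0.0, 0.0]
ft_force: [-0.4, -0.1, -1.2]
grip_width: 0.0126
grasp_force: 30.0
```

```bash
python3 -m jog '[{"delta_pos":[0,0,2],"spin":0,"claw":0},{"delta_pos":[0,0,2],"spin":0,"claw":36},{"delta_pos":[0,0,2],"spin":0,"claw":36},{"delta_pos":[0,0,2],"spin":0,"claw":36},{"delta_pos":[0,0,-40],"spin":0,"claw":36},{"delta_pos":[0,0,-90],"spin":0,"claw":36},{"delta_pos":[0,20,-140],"spin":0,"claw":36},{"delta_pos":[-10,65,-140],"spin":0,"claw":36},{"delta_pos":[-20,110,-140],"spin":0,"claw":36},{"delta_pos":[-30,158,-140],"spin":0,"claw":36},{"delta_pos":[-40,206,-140],"spin":0,"claw":36},{"delta_pos":[-50,250,-140],"spin":0,"claw":36}]'
python3 -m jog '[{"delta_pos":[-6,38,0],"spin":0,"claw":36},{"delta_pos":[-6,38,0],"spin":0,"claw":36},{"delta_pos":[-6,38,0],"spin":0,"claw":36},{"delta_pos":[-6,38,0],"spin":0,"claw":36}]'
python3 - <<'E'
from cru import *
im,C=snap("wrist","w6")
hsv=cv2.cvtColor(im,cv2.COLOR_BGR2HSV); m=(hsv[...,1]<40)&(hsv[...,2]>170)
for b in blobs(im,m,300):
    M=cv2.moments(b); p=(M["m10"]/M["m00"],M["m01"]/M["m00"]); print("white",p,cv2.contourArea(b),plane(C,[p],.062)[0])
for x0 in ([.63,-.193],[.537,-.187],[.457,-.202]):
    c,R,n=lids(C,im,x0,rowmax=300); print(c,R,n,knob(C,im,c)[0])
E
```

```text
time: 18.25
position: [0.5408, -0.154, 0.2798]
ee_rot: [0.0, 1.0, -0.0, 0.0]
ft_force: [0.4, -0.1, -0.3]
grip_width: 0.036
grasp_force: 0.0
time: 18.65
position: [0.5357, -0.189, 0.2798]
ee_rot: [-0.0, 1.0, 0.0, 0.0]
ft_force: [0.8, 0.4, -0.1]
grip_width: 0.0358
grasp_force: 0.0
white (76.46074700493305, 279.38661028893586) 1182.5 [0.39577556 0.10937976 0.062     ]
white (463.71844859429507, 240.53567275463436) 4873.0 [ 0.44945546 -0.35384816  0.062     ]
white (431.0937689050212, 197.2609397055858) 826.5 [ 0.5015832  -0.31066966  0.062     ]
white (319.5794600938967, 171.5544600938967) 1420.0 [ 0.5301954  -0.18735565  0.062     ]
white (325.94621532675126, 79.83836389280677) 1772.5 [ 0.62401809 -0.19366839  0.062     ]
white (98.49116159316002, 144.02636644623783) 27446.5 [0.56021343 0.0491121  0.062     ]
[ 0.6236778  -0.19405161] 0.023168348440314627 176 [326.6  79.4]
[ 0.52993752 -0.18766323] 0.023300562311917218 160 [319.7 176.6]
[ 0.44894552 -0.19717232] 0.023130481186985682 142 [328.4 249.2]
```

View pics/w6.png

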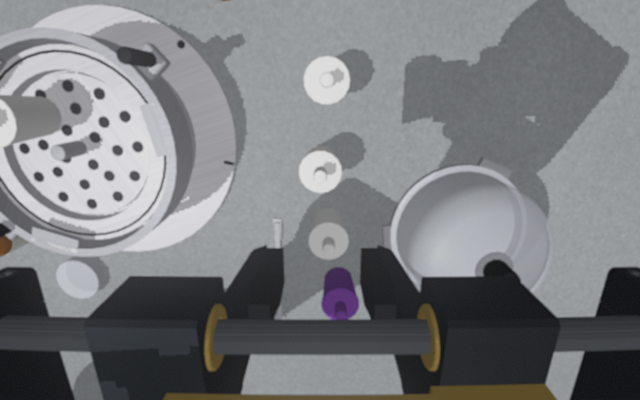

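The view shows the first crucible standing on the plate, knob near (10,120). The other three have lids at (327,80), (320,172) and (328,240). Picking the middle one.

```bash
python3 -m jog '[{"delta_pos":[-6,-1,45],"spin":0,"claw":36},{"delta_pos":[-6,-1,90],"spin":0,"claw":36},{"delta_pos":[-6,-1,135],"spin":0,"claw":36},{"delta_pos":[-6,-1,175],"spin":0,"claw":36},{"delta_pos":[-6,-1,202],"spin":0,"claw":36},{"delta_pos":[-6,-1,212],"spin":0,"claw":36},{"delta_pos":[-6,-1,212],"spin":0,"claw":36},{"delta_pos":[-6,-1,212],"spin":0,"claw":0},{"delta_pos":[-6,-1,212],"spin":0,"claw":0},{"delta_pos":[-6,-1,212],"spin":0,"claw":0},{"delta_pos":[-6,-1,212],"spin":0,"claw":0},{"delta_pos":[-6,-1,212],"spin":0,"claw":0}]' 30
python3 -m jog '[{"delta_pos":[0,0,-40],"spin":0,"claw":0},{"delta_pos":[0,0,-90],"spin":0,"claw":0},{"delta_pos":[0,0,-140],"spin":0,"claw":0},{"delta_pos":[0,0,-180],"spin":0,"claw":0},{"delta_pos":[-1,-45,-180],"spin":0,"claw":0},{"delta_pos":[-2,-90,-180],"spin":0,"claw":0},{"delta_pos":[-3,-135,-180],"spin":0,"claw":0},{"delta_pos":[-4,-180,-180],"spin":0,"claw":0},{"delta_pos":[-4,-210,-180],"spin":0,"claw":0},{"delta_pos":[-4,-221,-180],"spin":0,"claw":0},{"delta_pos":[-4,-221,-180],"spin":0,"claw":0},{"delta_pos":[-4,-221,-180],"spin":0,"claw":0}]'
python3 -c "
from h import *
print(delta([.5256,.0329,.138],0))"
```

```text
time: 19.9
position: [0.53, -0.189, 0.0688]
ee_rot: [0.0, 1.0, -0.0, 0.001]
ft_force: [-0.1, 3.2, 6.5]
grip_width: 0.0128
grasp_force: 30.0
time: 21.1
position: [0.5257, 0.031, 0.2477]
ee_rot: [0.0, 1.0, -0.0, -0.0]
ft_force: [-0.2, -0.4, -0.4]
grip_width: 0.0133
grasp_force: 30.0
(array([-1.000e-01, -2.000e+00,  1.097e+02]), np.float64(-0.0008454144671325992))
```

```bash
python3 -m jog '[{"delta_pos":[0,-2,40],"spin":0,"claw":0},{"delta_pos":[0,-2,75],"spin":0,"claw":0},{"delta_pos":[0,-2,95],"spin":0,"claw":0},{"delta_pos":[0,-2,105],"spin":0,"claw":0},{"delta_pos":[0,-2,110],"spin":0,"claw":0},{"delta_pos":[0,-2,110],"spin":0,"claw":0},{"delta_pos":[0,-2,110],"spin":0,"claw":36},{"delta_pos":[0,-2,110],"spin":0,"claw":36},{"delta_pos":[0,-2,110],"spin":0,"claw":36},{"delta_pos":[0,-2,70],"spin":0,"claw":36},{"delta_pos":[0,-2,20],"spin":0,"claw":36},{"delta_pos":[0,-2,-20],"spin":0,"claw":36}]'
python3 -m jog '[{"delta_pos":[18,45,0],"spin":0,"claw":36},{"delta_pos":[36,90,0],"spin":0,"claw":36},{"delta_pos":[54,135,0],"spin":0,"claw":36},{"delta_pos":[72,180,0],"spin":0,"claw":36},{"delta_pos":[86,215,0],"spin":0,"claw":36},{"delta_pos":[88,227,0],"spin":0,"claw":36},{"delta_pos":[88,227,0],"spin":0,"claw":36},{"delta_pos":[88,227,0],"spin":0,"claw":36},{"delta_pos":[88,227,0],"spin":0,"claw":36}]'
python3 - <<'E'
from cru import *
im,C=snap("wrist","w7")
for x0 in ([.624,-.194],):
    c,R,n=lids(C,im,x0,rowmax=300); print(c,R,n,knob(C,im,c)[0],delta([*c,.068],0))
c1=plane(C,[(60,150)],.07)
cv2.imwrite("pics/w7s.png",im)
E
```

```text
time: 22.3
position: [0.5256, 0.034, 0.2705]
ee_rot: [0.0, 1.0, -0.0, 0.001]
ft_force: [0.8, -0.3, 0.0]
grip_width: 0.0364
grasp_force: 0.0
time: 23.2
position: [0.6133, -0.1914, 0.2684]
ee_rot: [0.0, 1.0, 0.001, 0.0]
ft_force: [0.5, 0.1, 0.9]
grip_width: 0.0359
grasp_force: 0.0
[ 0.62371183 -0.19406955] 0.023206527189653884 165 [323.8 163.2] (array([ 10.2,   2.6, 200.4]), np.float64(0.0015224461987464188))
```

```bash
python3 -m jog '[{"delta_pos":[10,3,45],"spin":0,"claw":36},{"delta_pos":[10,3,90],"spin":0,"claw":36},{"delta_pos":[10,3,135],"spin":0,"claw":36},{"delta_pos":[10,3,170],"spin":0,"claw":36},{"delta_pos":[10,3,192],"spin":0,"claw":36},{"delta_pos":[10,3,200],"spin":0,"claw":36},{"delta_pos":[10,3,200],"spin":0,"claw":36},{"delta_pos":[10,3,200],"spin":0,"claw":0},{"delta_pos":[10,3,200],"spin":0,"claw":0},{"delta_pos":[10,3,200],"spin":0,"claw":0},{"delta_pos":[10,3,200],"spin":0,"claw":0},{"delta_pos":[10,3,200],"spin":0,"claw":0}]' 30
python3 -m jog '[{"delta_pos":[0,0,-40],"spin":0,"claw":0},{"delta_pos":[0,0,-90],"spin":0,"claw":0},{"delta_pos":[0,0,-140],"spin":0,"claw":0},{"delta_pos":[0,0,-185],"spin":0,"claw":0},{"delta_pos":[-6,-45,-185],"spin":0,"claw":0},{"delta_pos":[-13,-90,-185],"spin":0,"claw":0},{"delta_pos":[-20,-135,-185],"spin":0,"claw":0},{"delta_pos":[-27,-180,-185],"spin":0,"claw":0},{"delta_pos":[-33,-215,-185],"spin":0,"claw":0},{"delta_pos":[-33,-227,-185],"spin":0,"claw":0},{"delta_pos":[-33,-227,-185],"spin":0,"claw":0},{"delta_pos":[-33,-227,-185],"spin":0,"claw":0}]'
python3 - <<'E'
from cru import *
print(delta([.5906,.0329,.138],0)); im,C=snap("wrist","w8")
E
```

```text
time: 24.45
position: [0.624, -0.1959, 0.0689]
ee_rot: [0.0, 1.0, -0.0, 0.001]
ft_force: [-0.1, 2.9, 6.2]
grip_width: 0.0129
grasp_force: 30.0
time: 25.65
position: [0.5909, 0.0299, 0.2525]
ee_rot: [0.0, 1.0, -0.0, -0.0]
ft_force: [-0.0, -0.2, -0.7]
grip_width: 0.0132
grasp_force: 29.9
(array([ -0.2,  -3. , 114.5]), np.float64(-0.0007955438349300792))
```

View pics/w8.png

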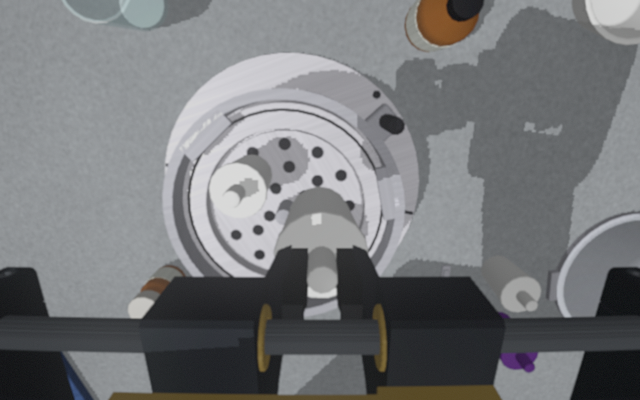

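The carried crucible is over its slot, the first one stands at (238,190), and the last one is at (518,292).

```bash
python3 -m jog '[{"delta_pos":[0,-3,40],"spin":0,"claw":0},{"delta_pos":[0,-3,80],"spin":0,"claw":0},{"delta_pos":[0,-3,100],"spin":0,"claw":0},{"delta_pos":[0,-3,110],"spin":0,"claw":0},{"delta_pos":[0,-3,115],"spin":0,"claw":0},{"delta_pos":[0,-3,115],"spin":0,"claw":0},{"delta_pos":[0,-3,115],"spin":0,"claw":36},{"delta_pos":[0,-3,115],"spin":0,"claw":36},{"delta_pos":[0,-3,115],"spin":0,"claw":36},{"delta_pos":[0,-3,70],"spin":0,"claw":36},{"delta_pos":[0,-3,20],"spin":0,"claw":36},{"delta_pos":[0,-3,-20],"spin":0,"claw":36}]'
python3 -m jog '[{"delta_pos":[-27,41,0],"spin":0,"claw":36},{"delta_pos":[-54,82,0],"spin":0,"claw":36},{"delta_pos":[-81,123,0],"spin":0,"claw":36},{"delta_pos":[-108,164,0],"spin":0,"claw":36},{"delta_pos":[-135,205,0],"spin":0,"claw":36},{"delta_pos":[-150,228,0],"spin":0,"claw":36},{"delta_pos":[-150,228,0],"spin":0,"claw":36},{"delta_pos":[-150,228,0],"spin":0,"claw":36},{"delta_pos":[-150,228,0],"spin":0,"claw":36}]'
python3 - <<'E'
from cru import *
im,C=snap("wrist","w9")
c,R,n=lids(C,im,[.449,-.197],rowmax=250); print(c,R,n,knob(C,im,c)[0],delta([*c,.068],0)); u,v=knob(C,im,c)[0].astype(int)
print(im[v-12:v+13:4,u-12:u+13:4].mean(2).round())
E
```

```text
time: 26.9
position: [0.5906, 0.0339, 0.2758]
ee_rot: [0.0, 1.0, -0.0, 0.001]
ft_force: [0.6, -0.5, 0.2]
grip_width: 0.0361
grasp_force: 0.0
time: 27.8
position: [0.441, -0.1933, 0.2729]
ee_rot: [-0.0, 1.0, 0.0, 0.0]
ft_force: [-0.1, 0.5, -0.3]
grip_width: 0.0358
grasp_force: 0.0
[ 0.4488926  -0.19701228] 0.023200110609257828 163 [324.8 164.8] (array([  7.8,   3.9, 204.8]), np.float64(0.001281052674406702))
[[224. 223. 223. 223. 203. 178. 183.]
 [223. 224. 200. 131. 142. 172. 172.]
 [224. 223. 182. 220. 202. 165. 172.]
 [224. 214. 224. 222. 220. 175. 172.]
 [208. 170. 212. 223. 222. 172. 171.]
 [172. 171. 171. 173. 170. 172. 172.]
 [171. 172. 172. 172. 172. 172. 173.]]
```

```bash
python3 -m jog '[{"delta_pos":[8,4,45],"spin":0,"claw":36},{"delta_pos":[8,4,90],"spin":0,"claw":36},{"delta_pos":[8,4,135],"spin":0,"claw":36},{"delta_pos":[8,4,170],"spin":0,"claw":36},{"delta_pos":[8,4,195],"spin":0,"claw":36},{"delta_pos":[8,4,205],"spin":0,"claw":36},{"delta_pos":[8,4,205],"spin":0,"claw":36},{"delta_pos":[8,4,205],"spin":0,"claw":0},{"delta_pos":[8,4,205],"spin":0,"claw":0},{"delta_pos":[8,4,205],"spin":0,"claw":0},{"delta_pos":[8,4,205],"spin":0,"claw":0},{"delta_pos":[8,4,205],"spin":0,"claw":0}]' 30
python3 -m jog '[{"delta_pos":[0,0,-45],"spin":0,"claw":0},{"delta_pos":[0,0,-95],"spin":0,"claw":0},{"delta_pos":[0,0,-145],"spin":0,"claw":0},{"delta_pos":[0,0,-190],"spin":0,"claw":0},{"delta_pos":[11,-45,-190],"spin":0,"claw":0},{"delta_pos":[22,-90,-190],"spin":0,"claw":0},{"delta_pos":[33,-135,-190],"spin":0,"claw":0},{"delta_pos":[45,-180,-190],"spin":0,"claw":0},{"delta_pos":[56,-225,-190],"spin":0,"claw":0},{"delta_pos":[67,-265,-190],"spin":0,"claw":0},{"delta_pos":[77,-292,-190],"spin":0,"claw":0},{"delta_pos":[77,-295,-190],"spin":0,"claw":0}]'
python3 -m jog '[{"delta_pos":[0,0,0],"spin":0,"claw":0},{"delta_pos":[0,0,0],"spin":0,"claw":0}]'
python3 - <<'E'
from cru import *
print(delta([.5256,.0979,.138],0))
E
```

```text
time: 29.05
position: [0.4489, -0.198, 0.0686]
ee_rot: [0.0, 1.0, -0.0, 0.001]
ft_force: [0.2, 3.5, 7.3]
grip_width: 0.013
grasp_force: 30.0
time: 30.25
position: [0.5258, 0.0996, 0.2575]
ee_rot: [-0.0, 1.0, 0.002, -0.0]
ft_force: [0.3, -0.5, -1.0]
grip_width: 0.0129
grasp_force: 30.0
time: 30.45
position: [0.5253, 0.096, 0.2578]
ee_rot: [0.0, 1.0, -0.001, -0.0]
ft_force: [-0.1, -0.5, -1.1]
grip_width: 0.0128
grasp_force: 30.0
(array([  0.3,  -1.9, 119.8]), np.float64(-0.0011548428599748028))
```

```bash
python3 -m jog '[{"delta_pos":[0,-2,45],"spin":0,"claw":0},{"delta_pos":[0,-2,85],"spin":0,"claw":0},{"delta_pos":[0,-2,105],"spin":0,"claw":0},{"delta_pos":[0,-2,115],"spin":0,"claw":0},{"delta_pos":[0,-2,120],"spin":0,"claw":0},{"delta_pos":[0,-2,120],"spin":0,"claw":0},{"delta_pos":[0,-2,120],"spin":0,"claw":36},{"delta_pos":[0,-2,120],"spin":0,"claw":36},{"delta_pos":[0,-2,120],"spin":0,"claw":36},{"delta_pos":[0,-2,75],"spin":0,"claw":36},{"delta_pos":[0,-2,25],"spin":0,"claw":36},{"delta_pos":[-10,10,-20],"spin":0,"claw":36}]'
python3 -m jog '[{"delta_pos":[-18,11,-25],"spin":0,"claw":36},{"delta_pos":[-36,21,-50],"spin":0,"claw":36},{"delta_pos":[-36,21,-50],"spin":0,"claw":36},{"delta_pos":[-36,21,-50],"spin":0,"claw":36},{"delta_pos":[-36,21,-50],"spin":0,"claw":36}]'
python3 - <<'E'
from cru import *
im,C=snap("wrist","w10")
for x0 in ([.5906,.0979],[.5906,.0329],[.5256,.0329],[.5256,.0979]):
    c,R,n=circ(C,im,.132,.0235,x0,tol=.005,rowmax=300); print((c*1e3).round(1),R,n,proj(C,[[*c,.154]]).round(0))
print(circ(C,im,.078,.101,[.558,.065],tol=.004,rowmax=235))
cv2.imwrite("pics/w10c.png",cv2.resize(im[0:250,160:480],(768,600)))
E
```

```text
time: 31.65
position: [0.5158, 0.0875, 0.28]
ee_rot: [-0.0, 1.0, 0.001, 0.001]
ft_force: [0.4, 0.2, -0.4]
grip_width: 0.0359
grasp_force: 0.0
time: 32.15
position: [0.4797, 0.0662, 0.3264]
ee_rot: [-0.0, 1.0, -0.0, -0.001]
ft_force: [-0.1, -0.1, -0.1]
grip_width: 0.0363
grasp_force: 0.0
[589.8  97.6] 0.023901538862020438 154 [[284.  51.]]
[591.8  35. ] 0.023364429191187246 192 [[358.  49.]]
[524.9  33.9] 0.02396160845548539 136 [[357. 128.]]
[524.1  99.2] 0.024079156752454894 125 [[285. 129.]]
(array([0.55720246, 0.06253262]), np.float64(0.09897710763415303), np.int64(508))
```

View pics/w10c.png

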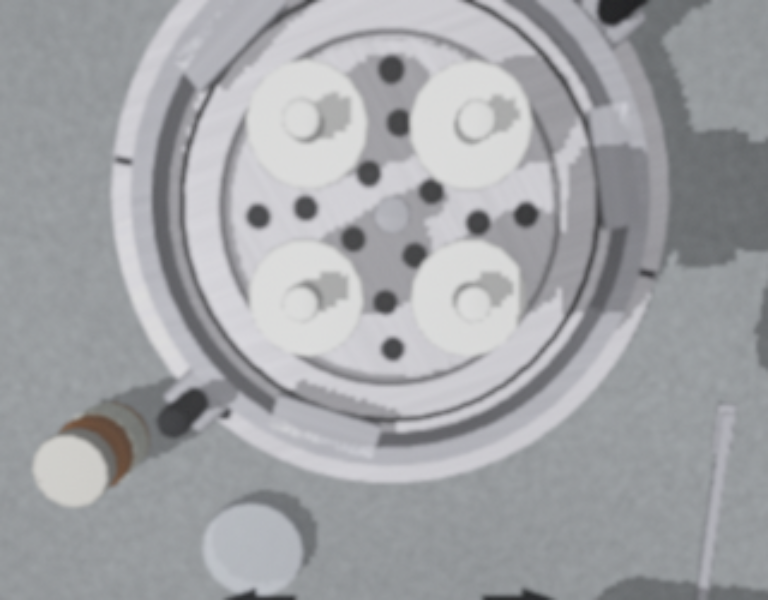

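All four crucibles stand upright on the plate, knobs at crop (303,118), (476,118), (300,302) and (473,302). The amber jar is at (72,470), clear of handle_a at (185,410). Now the dome.

```bash
python3 -m jog '[{"delta_pos":[-6,45,0],"spin":0,"claw":50},{"delta_pos":[-12,90,0],"spin":0,"claw":50},{"delta_pos":[-18,135,0],"spin":0,"claw":50},{"delta_pos":[-24,180,0],"spin":0,"claw":50},{"delta_pos":[-30,225,0],"spin":0,"claw":50},{"delta_pos":[-36,270,0],"spin":0,"claw":50},{"delta_pos":[-42,315,0],"spin":0,"claw":50},{"delta_pos":[-48,360,0],"spin":0,"claw":50},{"delta_pos":[-54,400,0],"spin":0,"claw":50},{"delta_pos":[-60,425,0],"spin":0,"claw":50},{"delta_pos":[-60,425,0],"spin":0,"claw":50},{"delta_pos":[-60,425,0],"spin":0,"claw":50}]'
python3 -m jog '[{"delta_pos":[0,0,0],"spin":0,"claw":50},{"delta_pos":[0,0,0],"spin":0,"claw":50}]'
python3 - <<'E'
from cru import *
im,C=snap("wrist","w11")
b=max(blobs(im,im.max(2)<45),key=lambda c:-np.hypot(*(np.mean(c[:,0],0)-[320,180]))); e=cv2.minEnclosingCircle(b); print("knob",e,plane(C,[e[0]],.138))
print(circ(C,im,.008,.083,[.437,-.365],tol=.006,rowmax=240), pose()[:3,3])
E
```

```text
time: 33.4
position: [0.4197, -0.3589, 0.3265]
ee_rot: [-0.001, 1.0, -0.0, -0.001]
ft_force: [0.2, 0.7, -0.3]
grip_width: 0.0501
grasp_force: 0.0
time: 33.6
position: [0.42, -0.3579, 0.3278]
ee_rot: [-0.0, 1.0, 0.001, 0.0]
ft_force: [0.1, 0.1, -0.9]
grip_width: 0.0497
grasp_force: 0.0
knob ((508.5, 324.0), 150.5167236328125) [[ 0.23962241 -0.57785296  0.138     ]]
(array([ 0.44275517, -0.36374043]), np.float64(0.08305728062705472), np.int64(307)) [ 0.41991369 -0.35802746  0.32792817]
```

View pics/w11.png

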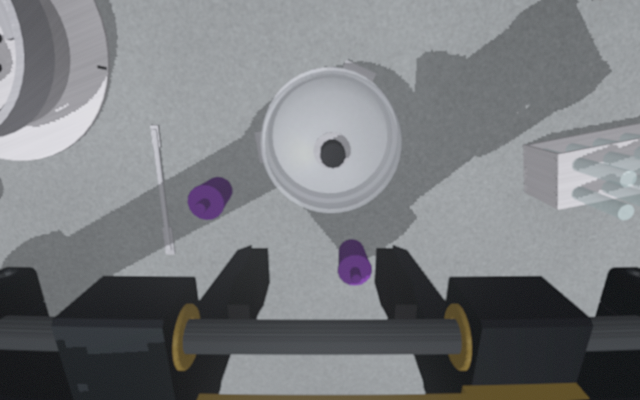

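The dome is centred at about (331,140) with its knob at (333,153). One ear shows at (360,70), and the purple look-alikes stand at (210,197) and (353,262). I'll get the ear angles numerically, from several views.

```bash
python3 - <<'E'
from cru import *
def CW(p,yaw):
    c=vision.calibration("wrist");K=np.array([[c["fx"],0,c["cx"]],[0,c["fy"],c["cy"]],[0,0,1.]])
    T=np.eye(4);T[:3,:3]=np.array([[np.cos(yaw),np.sin(yaw),0],[np.sin(yaw),-np.cos(yaw),0],[0,0,-1]]);T[:3,3]=p
    return K,np.array(c["D"]),T@np.array(c["hand_eye"])
C11=cal("wrist");im=cv2.imread("pics/w11.png")
m=np.zeros(im.shape[:2],bool);m[125:180,305:365]=1
for b in blobs(im,(im.max(2)<75)&m,100):
    e=cv2.minEnclosingCircle(b);x,y,w,h=cv2.boundingRect(b);print("knob",e,(x,y,w,h),plane(C11,[e[0]],.138))
V=[("w11",C11,[(360,70)]),("w6",CW([.5357,-.189,.2798],0),[(387,237),(495,165)]),("w1",CW([.6091,-.3213,.2499],-1.0113),[(427,140)])]
for n,C,ps in V:
    im=cv2.imread(f"pics/{n}.png"); c,R,k=circ(C,im,.008,.083,[.4428,-.3637],tol=.006,rowmax=290); print(n,c,R,k)
    for p in ps:
        q=plane(C,[p],.008)[0,:2]-c; print(" ear",np.hypot(*q),np.degrees(np.arctan2(q[1],q[0])))
    g=cv2.cvtColor(im,cv2.COLOR_BGR2GRAY).astype(np.float32); a=np.arange(0,360,6)
    f=lambda r,z=.008:cv2.remap(g,*[proj(C,np.c_[c[0]+r*np.cos(np.radians(a)),c[1]+r*np.sin(np.radians(a)),0*a+z])[:,i].astype(np.float32).reshape(1,-1) for i in (0,1)],cv2.INTER_LINEAR)[0]
    print((sum(f(r) for r in(.091,.094,.097))/3-f(.104)).round().astype(int).tolist())
E
```

```text
knob ((332.0, 152.9423065185547), 13.096026420593262) (322, 140, 23, 27) [[ 0.43935742 -0.36878038  0.138     ]]
w11 [ 0.44359471 -0.36489767] 0.0830939026489894 302
 ear 0.09046769568262454 -27.79960942977738
[7, -3, 2, 1, 5, 0, 2, -1, 1, -2, 3, 1, -27, -39, -37, 12, 12, 15, 28, 36, 40, 44, 45, 0, -14, -26, -28, -14, -6, 6, 10, 13, 13, 14, 16, 12, 12, 10, 9, 6, 5, 9, 15, 31, 35, 32, 28, 19, 16, 11, 4, 1, 3, -2, 17, -5, -34, -11, 4, 0]
w6 [ 0.4438296  -0.36158769] 0.08128872728693796 299
 ear 0.0869854304859131 98.97153434404984
 ear 0.09369321593732612 -27.417700024140846
[4, -5, -37, -1, 3, -1, -2, -4, 0, -3, 4, 3, -3, -2, 0, 0, 2, 1, 28, 3, 2, 1, 2, 2, 9, 61, 113, 3, 3, 2, 3, -1, 2, 1, 1, 3, 1, -3, 0, -2, -19, 5, 5, 5, 5, 6, 9, 11, 12, 34, 18, 14, 12, 10, 15, 14, 11, 16, 2, 0]
w1 [ 0.4463192  -0.36677765] 0.08125564103566904 300
 ear 0.08523273260978743 -27.355986255193347
[-3, -2, 2, 1, 6, 3, 2, 1, 1, -1, 0, 16, 16, 3, 2, 27, 115, 80, 0, -16, 118, 117, 123, 92, 9, 7, 6, -15, 1, -6, -10, -38, -6, 3, 0, 1, 1, 2, 9, 7, 4, 22, 31, 17, 22, 13, 4, 3, -2, 0, 2, 2, 0, -1, 3, 2, -4, 0, -18, -43]
```

```bash
python3 - <<'E'
from cru import *
C=cal("wrist");im=cv2.imread("pics/w11.png")
for z in (.06,.07,.08):
    for r in (.083,.081): print(z,r,circ(C,im,z,r,[.4394,-.3675],tol=.006,rowmax=240))
print("knob",plane(C,[(333.5,154),(333.5,156)],.138))
g=cv2.cvtColor(im,cv2.COLOR_BGR2GRAY); print(g[134:174:2,314:354:2])
E
```

```text
0.06 0.083 (array([ 0.43498011, -0.36942102]), np.float64(0.08471471575300593), np.int64(483))
0.06 0.081 (array([ 0.43498011, -0.36942102]), np.float64(0.0847147157528399), np.int64(483))
0.07 0.083 (array([ 0.43646667, -0.36916283]), np.float64(0.08267123979350814), np.int64(483))
0.07 0.081 (array([ 0.43646667, -0.36916283]), np.float64(0.08267123979343569), np.int64(483))
0.08 0.083 (array([ 0.43799436, -0.36889794]), np.float64(0.08065491281120994), np.int64(492))
0.08 0.081 (array([ 0.43799113, -0.36890232]), np.float64(0.08065202543078284), np.int64(491))
knob [[ 0.43831908 -0.37026196  0.138     ]
 [ 0.43634205 -0.37028683  0.138     ]]
[[191 191 191 191 186 180 183 185 185 186 186 185 178 173 177 185 185 184
  183 183]
 [193 192 191 185 186 186 187 188 188 187 181 174 145 141 143 164 184 184
  184 183]
 [193 189 181 187 188 187 188 181 176 169 136 138 140 140 139 140 165 184
  184 184]
 [193 185 184 186 186 180 152  99  72  68  65  89 122 137 138 137 144 176
  184 184]
 [194 186 185 185 177 117  69  57  58  57  57  56  65 103 135 138 137 151
  181 184]
 [190 185 184 183 141 
[... 553 characters left out ...]
 125 150
  181 185]
 [194 186 185 143  72  72  70  70  68  67  68  67  66  65  63  94 165 178
  186 185]
 [195 190 187 174  92  71  72  68  69  68  67  67  68  65  65 148 184 186
  186 186]
 [196 194 188 180 123  69  67  68  69  70  66  66  65  63  94 171 186 187
  187 186]
 [195 195 193 188 175 125  71  66  67  66  65  65  64 101 165 185 187 187
  187 186]
 [194 194 194 191 187 178 139  95  80  68  73  90 114 168 186 189 187 187
  188 187]
 [193 193 192 191 191 189 187 177 173 153 165 177 182 189 190 188 188 187
  187 186]
 [192 193 191 191 191 189 190 189 189 189 189 190 189 189 189 189 189 189
  187 187]
 [192 192 192 191 190 189 189 189 189 188 189 191 190 190 188 189 188 188
  187 187]]
```

```bash
cat >> h.py <<'E'
def CW(p,yaw):
    c=vision.calibration("wrist");K=np.array([[c["fx"],0,c["cx"]],[0,c["fy"],c["cy"]],[0,0,1.]])
    T=np.eye(4);T[:3,:3]=np.array([[np.cos(yaw),np.sin(yaw),0],[np.sin(yaw),-np.cos(yaw),0],[0,0,-1]]);T[:3,3]=p
    return K,np.array(c["D"]),T@np.array(c["hand_eye"])
E
python3 - <<'E'
from cru import *
c=np.array([.437,-.3697]); V=[("w11",cal("wrist")),("w6",CW([.5357,-.189,.2798],0)),("w1",CW([.6091,-.3213,.2499],-1.0113)),("w2",CW([.4759,.0642,.3293],0))]
tiles=[]
for n,C in V:
    im=cv2.imread(f"pics/{n}.png"); print(n,circ(C,im,.07,.083,c,tol=.005,rowmax=300))
    a=np.radians(np.arange(0,360,1.)); rr=np.arange(.080,.112,.0004)
    A,Rr=np.meshgrid(a,rr); P=np.stack([c[0]+Rr*np.cos(A),c[1]+Rr*np.sin(A),0*A+.008],-1)
    q=proj(C,P.reshape(-1,3)).astype(np.float32).reshape(*A.shape,2)
    t=cv2.remap(im,q[...,0],q[...,1],1); t=cv2.resize(t,(720,130)); 
    for k in range(0,720,60): t[-6:,k]=(0,0,255)
    tiles.append(t)
cv2.imwrite("pics/pol.png",np.vstack(tiles))
E
```

```text
w11 (array([ 0.43649017, -0.3691575 ]), np.float64(0.0826865633646954), np.int64(488))
w6 (array([ 0.43541614, -0.37060851]), np.float64(0.08235355025353268), np.int64(190))
w1 (array([ 0.43696026, -0.36564122]), np.float64(0.08473685961941715), np.int64(263))
w2 (array([ 0.38172791, -0.30681939]), np.float64(0.0803397531362546), np.int64(54))
```

View pics/pol.png

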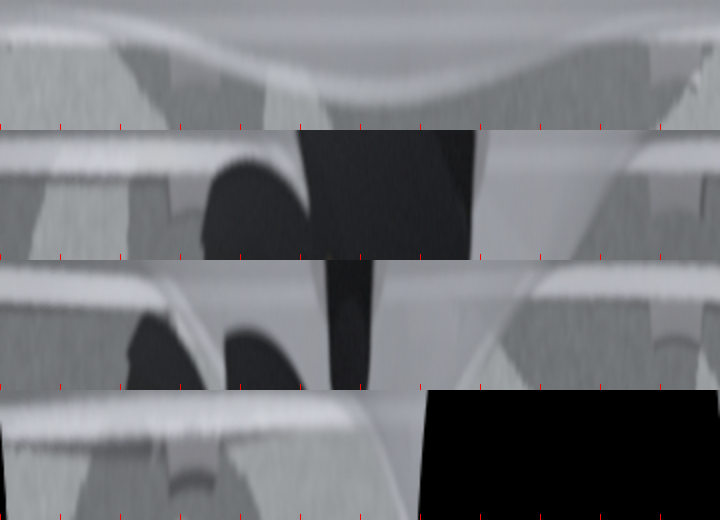

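The polar strip shows ears 26° wide at about 97.7°, 217.7° and 337.7° in every view. The dome needs only a small turn to about −15°, near mid-gap. Grasping it.

```bash
python3 -m jog '[{"delta_pos":[10,6,40],"spin":0,"claw":50},{"delta_pos":[17,12,85],"spin":0,"claw":50},{"delta_pos":[17,12,130],"spin":0,"claw":50},{"delta_pos":[17,12,170],"spin":0,"claw":50},{"delta_pos":[17,12,200],"spin":0,"claw":50},{"delta_pos":[17,12,213],"spin":0,"claw":50},{"delta_pos":[17,12,213],"spin":0,"claw":50},{"delta_pos":[17,12,213],"spin":0,"claw":0},{"delta_pos":[17,12,213],"spin":0,"claw":0},{"delta_pos":[17,12,213],"spin":0,"claw":0},{"delta_pos":[17,12,213],"spin":0,"claw":0},{"delta_pos":[17,12,213],"spin":0,"claw":0}]' 45
python3 -m jog '[{"delta_pos":[0,0,-30],"spin":0,"claw":0},{"delta_pos":[0,0,-70],"spin":0,"claw":0},{"delta_pos":[0,0,-110],"spin":0,"claw":0},{"delta_pos":[0,0,-150],"spin":0,"claw":0},{"delta_pos":[0,0,-190],"spin":0,"claw":0},{"delta_pos":[0,0,-210],"spin":0,"claw":0},{"delta_pos":[0,0,-210],"spin":0,"claw":0},{"delta_pos":[0,0,-210],"spin":0,"claw":0}]'
python3 -c "
from h import *
print(delta([.5579,.0653,.325],.12))"
```

```text
time: 34.85
position: [0.4368, -0.3707, 0.1158]
ee_rot: [0.0, 1.0, -0.0, 0.001]
ft_force: [0.2, 3.7, 5.9]
grip_width: 0.0246
grasp_force: 45.0
time: 35.65
position: [0.4362, -0.3708, 0.3232]
ee_rot: [-0.001, 1.0, -0.0, -0.001]
ft_force: [0.3, -0.0, -4.8]
grip_width: 0.0247
grasp_force: 45.0
(array([ 121.5, -436.1,   -1.2]), np.float64(-0.12034445236896785))
```

```bash
python3 -m jog '[{"delta_pos":[11,-40,0],"spin":-0.01,"claw":0},{"delta_pos":[22,-80,0],"spin":-0.02,"claw":0},{"delta_pos":[33,-120,0],"spin":-0.03,"claw":0},{"delta_pos":[45,-160,0],"spin":-0.04,"claw":0},{"delta_pos":[56,-200,0],"spin":-0.06,"claw":0},{"delta_pos":[67,-240,0],"spin":-0.08,"claw":0},{"delta_pos":[78,-280,0],"spin":-0.1,"claw":0},{"delta_pos":[89,-320,0],"spin":-0.12,"claw":0},{"delta_pos":[100,-360,0],"spin":-0.12,"claw":0},{"delta_pos":[110,-395,0],"spin":-0.12,"claw":0},{"delta_pos":[118,-425,0],"spin":-0.12,"claw":0},{"delta_pos":[121,-436,0],"spin":-0.12,"claw":0}]'
python3 -m jog '[{"delta_pos":[0,0,0],"spin":0,"claw":0},{"delta_pos":[0,0,0],"spin":0,"claw":0},{"delta_pos":[0,0,0],"spin":0,"claw":0}]'
python3 -c "
from h import *
print(delta([.5579,.0653,.205],.12))"
```

```text
time: 36.85
position: [0.5574, 0.0675, 0.3223]
ee_rot: [-0.001, 0.998, 0.061, -0.002]
ft_force: [-0.1, -0.1, -5.4]
grip_width: 0.0251
grasp_force: 45.0
time: 37.15
position: [0.5574, 0.0637, 0.3244]
ee_rot: [0.0, 0.998, 0.059, -0.0]
ft_force: [0.4, -0.5, -4.3]
grip_width: 0.0249
grasp_force: 45.0
(array([  0.8,  -1.6, 119.4]), np.float64(-0.001906915523974373))
```

```bash
python3 -m jog '[{"delta_pos":[1,-2,30],"spin":0,"claw":0},{"delta_pos":[1,-2,65],"spin":0,"claw":0},{"delta_pos":[1,-2,90],"spin":0,"claw":0},{"delta_pos":[1,-2,105],"spin":0,"claw":0},{"delta_pos":[1,-2,108],"spin":0,"claw":0},{"delta_pos":[1,-2,108],"spin":0,"claw":0},{"delta_pos":[1,-2,108],"spin":0,"claw":0},{"delta_pos":[1,-2,113],"spin":0,"claw":0},{"delta_pos":[1,-2,118],"spin":0,"claw":0},{"delta_pos":[1,-2,123],"spin":0,"claw":0},{"delta_pos":[1,-2,123],"spin":0,"claw":0}]'
python3 -c "
from h import *
print(pose()[:3,3])"
```

```text
time: 38.25
position: [0.558, 0.0671, 0.2009]
ee_rot: [-0.0, 0.998, 0.06, -0.001]
ft_force: [-0.2, 0.5, -4.4]
grip_width: 0.025
grasp_force: 45.0
[0.55799523 0.06714018 0.20091602]
```

```bash
python3 -m jog '[{"delta_pos":[0,1.5,0],"spin":0,"claw":0},{"delta_pos":[0,1.5,3],"spin":0,"claw":0},{"delta_pos":[0,1.5,6],"spin":0,"claw":0},{"delta_pos":[0,1.5,8],"spin":0,"claw":0},{"delta_pos":[0,1.5,8],"spin":0,"claw":0},{"delta_pos":[0,1.5,8],"spin":0,"claw":0}]'
```

```text
time: 38.85
position: [0.5585, 0.0655, 0.1939]
ee_rot: [0.0, 0.998, 0.06, 0.0]
ft_force: [-1.0, -1.3, -1.8]
grip_width: 0.0249
grasp_force: 45.0
```

```bash
python3 -m jog '[{"delta_pos":[0,0,1],"spin":0,"claw":50},{"delta_pos":[0,0,1],"spin":0,"claw":50},{"delta_pos":[0,0,1],"spin":0,"claw":50},{"delta_pos":[0,0,-30],"spin":0,"claw":50},{"delta_pos":[0,0,-80],"spin":0,"claw":50},{"delta_pos":[-20,0,-120],"spin":0,"claw":50},{"delta_pos":[-50,0,-160],"spin":0.06,"claw":50},{"delta_pos":[-60,7,-165],"spin":0.12,"claw":50},{"delta_pos":[-60,7,-165],"spin":0.12,"claw":50},{"delta_pos":[-60,7,-165],"spin":0.12,"claw":50},{"delta_pos":[-60,7,-165],"spin":0.12,"claw":50}]'
python3 - <<'E'
from cru import *
im,C=snap("wrist","w12"); print(pose()[:3,3])
print("shoulder",circ(C,im,.148,.083,[.558,.0655],tol=.005,rowmax=260)); print("rim",circ(C,im,.078,.101,[.558,.0655],tol=.003,rowmax=200)); print("collar",circ(C,im,.0955,.113,[.558,.0655],tol=.004,rowmax=260))
for b in blobs(im,im.max(2)<85,60):
    e=cv2.minEnclosingCircle(b)
    if e[1]<40: print("dark",np.round(e[0],1),round(e[1],1),cv2.boundingRect(b),plane(C,[e[0]],.128)[0].round(4))
print("exp knob",proj(C,[[.558,.0655,.216]]),"exp ha",proj(C,[[.4738,.159,.128]]))
E
```

```text
time: 39.95
position: [0.5002, 0.0516, 0.3575]
ee_rot: [-0.0, 1.0, 0.0, -0.001]
ft_force: [-0.6, 1.5, 0.5]
grip_width: 0.05
grasp_force: 0.0
[0.50019497 0.05166265 0.35749683]
shoulder (array([0.55791356, 0.06553056]), np.float64(0.08258540707251104), np.int64(690))
rim (array([0.5573439 , 0.06559571]), np.float64(0.10161032030167691), np.int64(527))
collar (array([0.55813345, 0.06518259]), np.float64(0.11291407537552758), np.int64(666))
dark [492.1 236.1] 16.2 (477, 223, 32, 30) [ 0.4138 -0.152   0.128 ]
dark [230.8 182.2] 11.0 (222, 174, 19, 18) [0.479  0.1534 0.128 ]
dark [305.4 114.1] 15.1 (291, 100, 29, 30) [0.5537 0.0685 0.128 ]
dark [398.   26.5] 11.7 (389, 17, 20, 19) [ 0.6393 -0.0244  0.128 ]
exp knob [[303.98624867 115.62160181]] exp ha [[226.14257769 186.67777978]]
```

```bash
python3 - <<'E'
from h import *
C=CW([.5002,.0517,.3575],0)
h=plane(C,[(229,185),(402,24)],.128)[:,:2]; print(h,np.hypot(*(h[0]-h[1])),np.degrees(np.arctan2(*(h[0]-h[1])[::-1])),h.mean(0))
print("two-view height",tri((C,(229,185)),(CW([.4759,.0642,.3293],0),(235,168)),(cal("side"),(306,211))))
T=np.radians(132); c=np.array([.558,.0654]); print(delta([*(c+.126*np.array([np.cos(T),np.sin(T)])),.20],T))
im=cv2.imread("pics/w12.png"); hsv=cv2.cvtColor(im,cv2.COLOR_BGR2HSV); m=(hsv[...,1]<60)&(hsv[...,2]>190); m[:, 260:]=0
for b in blobs(im,m,200): e=cv2.minEnclosingCircle(b); print(e,plane(C,[e[0]],.075))
E
```

```text
[[ 0.47644713  0.15556004]
 [ 0.64217668 -0.02850239]] 0.24767975393486108 131.99982695020742 [0.55931191 0.06352882]
two-view height (array([0.47540681, 0.15551306, 0.12184209]), np.float64(0.0017597695697001102))
(array([ -26. , -107.3,  157.6]), np.float64(-2.302881090174918))
((254.55599975585938, 231.63600158691406), 15.035843849182129) [[0.3976082  0.14101436 0.075     ]]
((187.7203369140625, 204.07627868652344), 14.097193717956543) [[0.43635253 0.22695743 0.075     ]]
((224.5, 126.5), 45.853126525878906) [[0.53641331 0.17016504 0.075     ]]
((259.0, 107.0), 43.000099182128906) [[0.55946804 0.12662222 0.075     ]]
((232.5, 40.5), 48.399478912353516) [[0.63380019 0.1535472  0.075     ]]
```

```bash
python3 -m jog '[{"delta_pos":[-3,-12,0],"spin":-0.145,"claw":40},{"delta_pos":[-6,-24,0],"spin":-0.29,"claw":40},{"delta_pos":[-9,-36,0],"spin":-0.435,"claw":40},{"delta_pos":[-12,-48,0],"spin":-0.58,"claw":40},{"delta_pos":[-15,-60,0],"spin":-0.725,"claw":40},{"delta_pos":[-18,-72,0],"spin":-0.87,"claw":40},{"delta_pos":[-21,-84,0],"spin":-1.015,"claw":40},{"delta_pos":[-24,-96,20],"spin":-1.16,"claw":40},{"delta_pos":[-26,-107,40],"spin":-1.305,"claw":40},{"delta_pos":[-26,-107,60],"spin":-1.45,"claw":40},{"delta_pos":[-26,-107,80],"spin":-1.595,"claw":40},{"delta_pos":[-26,-107,100],"spin":-1.74,"claw":40}]'
python3 -m jog '[{"delta_pos":[0,0,15],"spin":-0.14,"claw":40},{"delta_pos":[0,0,30],"spin":-0.28,"claw":40},{"delta_pos":[0,0,45],"spin":-0.42,"claw":40},{"delta_pos":[0,0,57],"spin":-0.563,"claw":40},{"delta_pos":[0,0,57],"spin":-0.563,"claw":40},{"delta_pos":[0,0,57],"spin":-0.563,"claw":40},{"delta_pos":[0,0,57],"spin":-0.563,"claw":40}]'
python3 - <<'E'
from h import *
T=np.radians(132); c=np.array([.558,.0654]); p=c+.126*np.array([np.cos(T),np.sin(T)])
print(delta([*p,.10],T))
im,C=snap("wrist","w13"); print("exp",proj(C,[[*p,.128],[*p,.10]]))
for b in blobs(im,im.max(2)<75,40):
    e=cv2.minEnclosingCircle(b)
    if e[1]<60: print(np.round(e[0],1),round(e[1],1),cv2.boundingRect(b))
E
```

```text
time: 41.2
position: [0.4739, 0.1589, 0.257]
ee_rot: [-0.001, 0.642, 0.767, -0.001]
ft_force: [0.3, 0.5, 0.3]
grip_width: 0.0402
grasp_force: 0.0
time: 41.9
position: [0.4742, 0.1586, 0.2022]
ee_rot: [0.0, 0.408, 0.913, 0.0]
ft_force: [0.2, 0.5, -0.6]
grip_width: 0.04
grasp_force: 0.0
(array([ 7.000e-01, -1.000e-01,  1.022e+02]), np.float64(-0.00356277128086413))
exp [[323.45145793 211.71559672]
 [323.22274114 199.35985191]]
[603. 367.] 48.2 (567, 325, 73, 75)
[322.  203.1] 16.2 (314, 187, 19, 33)
```

```bash
python3 -m jog '[{"delta_pos":[0,0,40],"spin":0,"claw":40},{"delta_pos":[0,0,75],"spin":0,"claw":40},{"delta_pos":[0,0,95],"spin":0,"claw":40},{"delta_pos":[0,0,102],"spin":0,"claw":40},{"delta_pos":[0,0,102],"spin":0,"claw":40},{"delta_pos":[0,0,102],"spin":0,"claw":0},{"delta_pos":[0,0,102],"spin":0,"claw":0},{"delta_pos":[0,0,102],"spin":0,"claw":0},{"delta_pos":[0,0,102],"spin":0,"claw":0},{"delta_pos":[0,0,102],"spin":0,"claw":0}]' 15
python3 - <<'E'
from h import *
T=pose(); c=np.array([.558,.0654]); v=T[:2,3]-c; print(np.hypot(*v),np.degrees(np.arctan2(v[1],v[0])),np.degrees(np.arctan2(T[1,0],T[0,0])))
th0=np.arctan2(v[1],v[0]); r=.126
for k in range(1,13):   # clockwise arc from here, 4.5 deg a step, tool axes
    t=th0-np.radians(4.5*k); p=c+np.hypot(*v)*np.array([np.cos(t),np.sin(t)]); print(k,delta([*p,T[2,3]])[0],round(np.radians(4.5*k),3))
E
```

```text
time: 42.95
position: [0.4742, 0.1585, 0.1004]
ee_rot: [0.001, 0.407, 0.913, 0.0]
ft_force: [-1.4, 1.4, 6.4]
grip_width: 0.013
grasp_force: 15.0
0.1253036876259558 131.9835751123983 131.94233612087965
1 [-0.4  9.8  0. ] 0.079
2 [-1.5 19.6  0. ] 0.157
3 [-3.4 29.3  0. ] 0.236
4 [-6.1 38.7  0.1] 0.314
5 [-9.5 48.   0.1] 0.393
6 [-13.6  56.9   0.1] 0.471
7 [-18.4  65.5   0.1] 0.55
8 [-23.9  73.7   0.1] 0.628
9 [-30.   81.4   0.1] 0.707
10 [-36.6  88.6   0.1] 0.785
11 [-43.9  95.3   0.2] 0.864
12 [-51.6 101.4   0.2] 0.942
```

```bash
python3 -m jog '[{"delta_pos":[-0.4,9.8,0],"spin":0.079,"claw":0},{"delta_pos":[-1.5,19.6,0],"spin":0.157,"claw":0},{"delta_pos":[-3.4,29.3,0],"spin":0.236,"claw":0},{"delta_pos":[-6.1,38.7,0],"spin":0.314,"claw":0},{"delta_pos":[-9.5,48,0],"spin":0.393,"claw":0},{"delta_pos":[-13.6,56.9,0],"spin":0.471,"claw":0},{"delta_pos":[-18.4,65.5,0],"spin":0.55,"claw":0},{"delta_pos":[-23.9,73.7,0],"spin":0.628,"claw":0},{"delta_pos":[-30,81.4,0],"spin":0.707,"claw":0},{"delta_pos":[-36.6,88.6,0],"spin":0.785,"claw":0},{"delta_pos":[-36.6,88.6,0],"spin":0.785,"claw":0},{"delta_pos":[-36.6,88.6,0],"spin":0.785,"claw":0}]' 20
python3 - <<'E'
from h import *
T=pose(); c=np.array([.558,.0654]); v=T[:2,3]-c; th0=np.arctan2(v[1],v[0]); print(np.hypot(*v),np.degrees(th0),np.degrees(np.arctan2(T[1,0],T[0,0])))
for k in range(1,7):
    t=th0-np.radians(2*k); p=c+np.hypot(*v)*np.array([np.cos(t),np.sin(t)]); print(k,delta([*p,T[2,3]])[0],round(np.radians(2*k),3))
E
```

```text
time: 44.15
position: [0.5651, 0.1915, 0.1005]
ee_rot: [0.0, 0.726, 0.688, 0.002]
ft_force: [1.3, 4.5, 4.0]
grip_width: 0.0129
grasp_force: 20.0
0.1262729124860212 86.79299454131959 86.96128427423656
1 [-0.1  4.4  0. ] 0.035
2 [-0.3  8.8  0. ] 0.07
3 [-0.7 13.2  0. ] 0.105
4 [-1.3 17.6  0. ] 0.14
5 [-2.  21.9  0.1] 0.175
6 [-2.8 26.2  0.1] 0.209
```

```bash
python3 -m jog '[{"delta_pos":[-0.1,4.4,0],"spin":0.035,"claw":0},{"delta_pos":[-0.3,8.8,0],"spin":0.07,"claw":0},{"delta_pos":[-0.7,13.2,0],"spin":0.105,"claw":0},{"delta_pos":[-0.9,15.4,0],"spin":0.122,"claw":0},{"delta_pos":[-1.1,16.5,0],"spin":0.131,"claw":0},{"delta_pos":[-1.1,16.5,0],"spin":0.131,"claw":0},{"delta_pos":[-1.1,16.5,0],"spin":0.131,"claw":0}]'
python3 - <<'E'
from h import *
T=pose(); c=np.array([.558,.0654]); v=T[:2,3]-c; print(np.hypot(*v),np.degrees(np.arctan2(v[1],v[0])))
E
python3 -m jog '[{"delta_pos":[0,1.2,0],"spin":0.009,"claw":0},{"delta_pos":[0,2.4,0],"spin":0.018,"claw":0},{"delta_pos":[0,2.4,0],"spin":0.018,"claw":0}]'
python3 - <<'E'
from h import *
T=pose(); c=np.array([.558,.0654]); v=T[:2,3]-c; print(np.hypot(*v),np.degrees(np.arctan2(v[1],v[0])))
E
```

```text
time: 44.85
position: [0.5812, 0.1896, 0.1005]
ee_rot: [-0.0, 0.769, 0.639, 0.002]
ft_force: [2.1, 6.0, 2.8]
grip_width: 0.0134
grasp_force: 20.0
0.12637387744123746 79.4280679325593
time: 45.15
position: [0.5834, 0.1892, 0.1005]
ee_rot: [-0.0, 0.775, 0.632, 0.001]
ft_force: [0.9, 5.8, 2.8]
grip_width: 0.0131
grasp_force: 20.0
0.12640830238609546 78.40010778152812
```

```bash
for i in 1 2 3; do python3 -m jog '[{"delta_pos":[-0.05,1.2,0],"spin":0.009,"claw":0},{"delta_pos":[-0.1,2.4,0],"spin":0.018,"claw":0},{"delta_pos":[-0.1,2.4,0],"spin":0.018,"claw":0}]' | grep -E 'position|force'; done
```

```text
position: [0.5851, 0.1889, 0.1005]
ft_force: [-2.9, 6.2, 6.0]
grasp_force: 20.0
position: [0.5851, 0.1888, 0.1004]
ft_force: [-12.7, 8.2, 10.3]
grasp_force: 20.0
position: [0.5851, 0.1886, 0.1002]
ft_force: [-24.0, 10.1, 16.1]
grasp_force: 19.9
```

The stop is reached: the pin has stopped moving while the force climbs. Relax the push, release and retreat.

```bash
python3 -m jog '[{"delta_pos":[0.1,-2.4,0],"spin":-0.018,"claw":0},{"delta_pos":[0.2,-4,0],"spin":-0.032,"claw":0},{"delta_pos":[0.2,-4,0],"spin":-0.032,"claw":0},{"delta_pos":[0.2,-4,0],"spin":-0.032,"claw":40},{"delta_pos":[0.2,-4,0],"spin":-0.032,"claw":40},{"delta_pos":[0.2,-4,0],"spin":-0.032,"claw":40},{"delta_pos":[0.2,-4,-25],"spin":-0.032,"claw":40},{"delta_pos":[0.2,-4,-75],"spin":-0.032,"claw":40},{"delta_pos":[0.2,-4,-125],"spin":-0.032,"claw":40},{"delta_pos":[0.2,-4,-175],"spin":-0.032,"claw":40},{"delta_pos":[-40,-4,-225],"spin":-0.032,"claw":40},{"delta_pos":[-65,-4,-245],"spin":-0.032,"claw":40}]'
python3 -m jog '[{"delta_pos":[-30,0,0],"spin":0,"claw":40},{"delta_pos":[-45,0,0],"spin":0,"claw":40},{"delta_pos":[-45,0,0],"spin":0,"claw":40},{"delta_pos":[-45,0,0],"spin":0,"claw":40}]'
python3 - <<'E'
from cru import *
im,C=snap("wrist","w14"); print(pose()[:3,3])
print("shoulder",circ(C,im,.148,.083,[.558,.0655],tol=.005,rowmax=260)); print("collar",circ(C,im,.0955,.113,[.558,.0655],tol=.004,rowmax=260))
for b in blobs(im,im.max(2)<85,60):
    e=cv2.minEnclosingCircle(b)
    if e[1]<40: print("dark",np.round(e[0],1),round(e[1],1),cv2.boundingRect(b),plane(C,[e[0]],.128)[0].round(4))
c=np.array([.558,.0654])
for d in (77.6,79.4,257.6): t=np.radians(d); print(d,proj(C,[[*(c+.126*np.array([np.cos(t),np.sin(t)])),.128],[*(c+.126*np.array([np.cos(t),np.sin(t)])),.084]]).round().tolist())
print("knob exp",proj(C,[[*c,.216]]))
E
```

```text
time: 47.25
position: [0.5694, 0.124, 0.3472]
ee_rot: [0.001, 0.781, 0.624, 0.001]
ft_force: [0.3, -0.3, -0.8]
grip_width: 0.0399
grasp_force: 0.0
time: 47.65
position: [0.5597, 0.081, 0.3439]
ee_rot: [-0.001, 0.782, 0.624, -0.0]
ft_force: [-0.5, -0.2, 0.0]
grip_width: 0.0401
grasp_force: 0.0
[0.55972652 0.08134757 0.34393001]
shoulder (array([0.55936074, 0.06658882]), np.float64(0.08215427224188879), np.int64(501))
collar (array([0.55824913, 0.06462687]), np.float64(0.1131326588811774), np.int64(597))
dark [326.  275.1] 12.1 (322, 263, 10, 25) [ 0.5348 -0.0463  0.128 ]
dark [487.1 256.1] 11.6 (476, 246, 23, 21) [ 0.7239 -0.0642  0.128 ]
dark [326.  202.5] 17.0 (313, 186, 28, 34) [0.5543 0.0416 0.128 ]
dark [323.  58.] 8.1 (318, 50, 11, 17) [0.5837 0.1872 0.128 ]
77.6 [[324.0, 56.0], [324.0, 60.0]]
79.4 [[320.0, 56.0], [320.0, 60.0]]
257.6 [[325.0, 284.0], [325.0, 266.0]]
knob exp [[325.24177261 207.34676349]]
```

```bash
python3 -c "
from rig import env
print(env.close_job())"
```

```text
the job is handed in; nothing more can be done
None
```

I've handed the job in: cassette, plate and all four crucibles are in the jar, the dome is on its rim, and the collar is turned clockwise against its locked stop; the final wrist-camera check agreed, and the clock stood at about 48 s of the 210 s allowed.

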